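Tidy the mending things into the sewing tray

TASK

Put the mending things away in the sewing tray, each in the insert made for it: the reel of thread upright in the square one, the round tape measure flat in the round one, the box of pins flat in the oblong one and the awl lying in the long narrow one, all resting fully down inside. The wooden egg cup and the matchbox do not belong with the sewing: leave them just where they are.

Things in the scene. Friction and masses are not known exactly. Their poses are not given: they have to be found in the camera images.
- reel_mid (a point): Reel of thread: pale turned-wood spool with two equal flanges 36 mm across, wound with off-white thread, 52 mm tall, standing upright on the table; a small dark hole in its flat top. The point is its centre, 26 mm above its underside; z is its axis.
- tape_mid (a point): Round tape measure: grey plastic disc 48 mm across and 22 mm thick with a white face and a steel button in the middle of it, lying flat. The point is its centre, 11 mm above its underside; z is its axis.
- awl_mid (a point): Sewing awl lying on the table: wooden handle 60 mm long with flat sides, 20 mm by 20 mm with bevelled edges (flat faces 13 mm wide), then a brass collar and a thin steel spike; 92 mm long in all. The point is half-way along the whole length and 10 mm above its underside; x runs along the awl to the spike, the handle reaching from x = -46 to +14 mm.
- pinbox_mid (a point): Pin box: oblong box 60 mm (x) by 38 mm (y), 25 mm tall, white below and clear above with steel pins showing through its top, lying flat. The point is its centre, 12.5 mm above its underside; z up.
- eggcup_mid (a point): Wooden egg cup (looks like the reel, but is an open cup on a thin stem): 56 mm tall, 44 mm across its mouth, standing upright among the sewing things. Not to be moved. The point is on its axis, 28 mm above the table.
- matchbox_mid (a point): Matchbox (looks like the pin box, but is cardboard with dark striking sides, its drawer a little open with match heads showing, and lower): 58 mm (x) by 38 mm (y), 18 mm tall. Not to be moved. The point is its centre, 9 mm above the table. An empty white coffee cup, 56 mm across and 48 mm tall, also stands among these things.
- square_pot: The square white insert, 60 mm by 60 mm inside. Set in the low wooden sewing tray, in any of its four slots; cannot be moved. Origin: centre of its underside, 6 mm above the table, z up. Inner floor 9 mm and rim 18 mm above the table; walls 3 mm thick. Neighbouring inserts are 92 mm apart along x and 126 mm along y, centre to centre.
- round_dish: The round white insert, 72 mm across inside. Set in the low wooden sewing tray, in any of its four slots; cannot be moved. Origin: centre of its underside, 6 mm above the table, z up. Inner floor 9 mm and rim 18 mm above the table; walls 3 mm thick.
- oblong_dish: The oblong white insert, 62 mm (x) by 84 mm (y) inside, long side along y. Set in the low wooden sewing tray, in any of its four slots; cannot be moved. Origin: centre of its underside, 6 mm above the table, z up. Inner floor 9 mm and rim 18 mm above the table; walls 3 mm thick.
- long_trough: The long narrow white insert, 44 mm (x) by 116 mm (y) inside, long side along y. Set in the low wooden sewing tray, in any of its four slots; cannot be moved. Origin: centre of its underside, 6 mm above the table, z up. Inner floor 9 mm and rim 18 mm above the table; walls 3 mm thick. Tray: rim 20 mm high, a hand-hold bar 48 mm high at the middle of each short end.
Mind the look-alikes: they are no part of the job. What is shaped like the part that bears pinbox_mid but pink is not meant. Leave any red look-alike of the part that bears tape_mid alone.

How it is judged (in metres and radians):
At the end, for the whole second after the job is handed in: Reel, tape, pin box and awl each rest on the floor of their own insert (height within 4 mm, centre within 15 mm along each side), level within 0.12 rad (awl 0.07, and 0.32 along the trough), released and still; egg cup and matchbox within 15 mm of their starts (x of reel_mid in the frame of square_pot between -0.015 and 0.015 m and y of reel_mid in the frame of square_pot between -0.015 and 0.015 m and z of reel_mid in the frame of square_pot between 0.025 and 0.033 m and angle between the z axis of reel_mid and the z axis of square_pot, either way round below 0.12 rad and linear speed of each of reel, tape, pinbox, awl below 0.02 m/s and x of tape_mid in the frame of round_dish between -0.015 and 0.015 m and y of tape_mid in the frame of round_dish between -0.015 and 0.015 m and z of tape_mid in the frame of round_dish between 0.01 and 0.018 m and angle between the z axis of tape_mid and the z axis of round_dish, either way round below 0.12 rad and x of pinbox_mid in the frame of oblong_dish between -0.015 and 0.015 m and y of pinbox_mid in the frame of oblong_dish between -0.015 and 0.015 m and z of pinbox_mid in the frame of oblong_dish between 0.0115 and 0.0195 m and angle between the z axis of pinbox_mid and the z axis of oblong_dish, either way round below 0.12 rad and x of awl_mid in the frame of long_trough between -0.015 and 0.015 m and y of awl_mid in the frame of long_trough between -0.015 and 0.015 m and z of awl_mid in the frame of long_trough between 0.0095 and 0.0175 m and angle between awl_mid's own x axis and vertical between 1.5 and 1.64 rad and angle between the x axis of awl_mid and the y axis of long_trough, either way round below 0.32 rad and distance of each of eggcup_mid, matchbox_mid from where it was at the start of the episode below 0.015 m); the robot touches nothing.
It fails at once if the egg cup was disturbed (moved more than 15 mm) (distance of eggcup_mid from where it was at the start of the episode above 0.015 m).
It fails at once if the matchbox was disturbed (moved more than 15 mm) (distance of matchbox_mid from where it was at the start of the episode above 0.015 m).
It also fails if it takes over 106 s, if anything falls off the work surface, if the arm or the gripper's body presses on something with over 40 N, if the wrist force passes 120 N, or if a joint passes its speed limit or range.

ROBOT

A 6-joint arm with a two-finger parallel gripper is mounted at the origin on the work surface. World frame = base frame: x ahead of the robot, y to its left, z up, the work surface at z = 0. Lengths are in mm, angles in rad, forces in N, time in s.
With the tool pointing down it reaches from about 275 to 825 mm from the base axis. Payload 4.9 kg.
Tool frame: the origin (TCP) lies midway between the tips of the shut fingers; the grasp point (between the pads) lies 19 mm behind it (grip_depth is the distance from the TCP to the grasp point, in mm); z points along the fingers, y is the direction in which the jaws open and shut (so a half turn about z gives the same grasp; the last joint's range is limited). The gripper opens to 85 mm and grips with 20 to 120 N. Pads are 22 mm wide; open, the fingers measure 114 mm over their backs; the gripper's body (76 mm by 85 mm) begins 54 mm behind the grasp point. The pads swing forward as they close: fully open they stand 13 mm farther back than shut.
Start: joints at [1.072, 0.326, -0.193, 1.052, 0, 1.437], TCP at [196.215, 513.827, 231.281] pointing down, gripper open.
Joint ranges: [-2.65, 2.65], [-0.97, 1.79], [-1.3, 1.35], [-1.93, 2.1], [-1.47, 1.37], [-3.14, 3.14]. Speed limits (rad/s): [2.57, 2.57, 3.14, 3.14, 3.14, 3.14].

INTERFACE

Orientations are given as a unit quaternion [x, y, z, w].
In Python, from station import * gives the robot as it stands.
- The arm moves only by the shell command python3 -m handwheel 'ROWS'. ROWS is JSON, a list of rows, each an object with "linear": the shift along the tool's x, y, z scaled (see below), a list of three; "roll": the turn about the tool's z scaled (see below); "jaw": the opening, from 0 (shut) to 1 (fully open). In form: [{"linear": [tx, ty, tz], "roll": roll, "jaw": jaw}, ...]. A call has exactly 5 rows; each row is the pose to reach, as a shift and turn from the pose measured when the call began, along the tool's axes at that moment; what a row does not reach only later rows make up. The controller multiplies each number of a shift by 0.8 m and each number of a turn by 2 rad. A row lasts 1/10 s, in which the tool goes at most 50 mm and 8.59 degrees, less where a joint would pass 70% of its speed; a pose out of reach is approached as far as the arm can. A call with a number of a shift or a turn outside -1 to 1 is refused whole. A call with a gripper value outside its range is refused whole. The fingers move at their own pace and stop on an object; the grip force is fixed at half the most. Time passes only in rows, so rows that repeat a pose let the fingers close, or fill a call up. It gives the time, the measured TCP pose, the force and the opening at its end, in the units of the state.
- state(): the state, without advancing time (a new reading comes with each control period).
- get_image(name): name is "side" or "top" or "wrist"; returns a dict with "frame" (384x512x3 uint8, red, green, blue), "fx", "fy", "cx", "cy" (pixels), "T" (4x4, takes a point from camera to world coordinates); the wrist camera has in their place "hand_eye" (4x4, takes a point from camera to tool coordinates, whose origin is the TCP and whose axes are the flange's). Camera axes: x right, y down, z forward; pixel columns grow to the right and rows downward; lengths in mm; the calibration is good to about 2 mm. A picture is of the moment at which its call begins: read the wrist's pose just before it. There is no depth.
- finish_job(): hands the job in, once; it reports no verdict.
The state is a dict: "time": time; "joint_pos": joint angles; "qd": joint speeds; "effort": joint torques, N m; "tcp_pos": TCP position; "orientation": TCP orientation; "ft_force": force on the tool from outside, world axes, zero at the start; "torque": the same for the moment, N m; "gripper_width": finger opening in mm.
Only numpy, scipy, OpenCV 4.12 (cv2) and the standard library are available. Lean on these libraries where they do the work, as an engineer would, in place of code of your own. Each camera call takes 0.05 s, during which the arm holds its last target.

## Working session

There is one attempt and no reset: what is moved stays moved. The work goes in short steps, Python scripts to look and compute and a shell command to move; the robot and the scene stay as the last step left them, time stands still between calls to the robot, and variables do not carry over. Pictures are saved under pics/ and viewed, and the job is handed in when it is done.

```bash
ls; mkdir -p pics
python3 - <<'E'
from station import *
import cv2
print(state())
for n in ["side","top","wrist"]:
    d=get_image(n); cv2.imwrite(f"pics/{n}0.png",d["frame"][:,:,::-1])
    print(n,{k:v for k,v in d.items() if k!="frame"})
E
```

```text
pics
{'time': 0.0, 'joint_pos': array([ 1.07178179e+00,  3.26925792e-01, -1.93553267e-01,  1.05196927e+00,
        4.26400365e-05,  1.43658718e+00]), 'qd': array([-1.48462125e-03,  4.73254581e-04,  1.22243096e-03,  5.71570344e-04,
        1.22082018e-03,  8.05687034e-06]), 'effort': array([-1.56812399e-03, -4.43395400e+01,  2.62441778e+01,  1.53957593e-02,
       -3.76797707e-04,  1.71932851e-05]), 'tcp_pos': array([195.93892803, 513.32700717, 230.52328079]), 'orientation': array([ 1.81392888e-01,  9.83410361e-01, -7.78304846e-04, -2.77433770e-04]), 'ft_force': array([-0.23397151, -0.20103155,  0.67449038]), 'torque': array([-0.03188683,  0.00527136,  0.05474357]), 'gripper_width': 85.43585535544719}
side {'fx': 375.30705581006833, 'fy': 375.30705581006833, 'cx': 257.56396515106167, 'cy': 190.11536031185807, 'T': array([[ 9.89967012e-01, -9.50123889e-02,  1.04584708e-01,
         3.96300556e+02],
       [-1.40775327e-01, -5.99564850e-01,  7.87847890e-01,
        -7.58462562e+02],
       [-1.21499956e-02, -7.94666368e-01, -6.06924823e-01,
         6.31362047e+02],
       [ 0.00000000e
[... 282 characters left out ...]
927e-01, -2.01309392e-01,  3.92021924e-02,
        -4.91981782e+01],
       [ 2.03047082e-03, -2.00647297e-01, -9.79661441e-01,
         9.13771310e+02],
       [ 0.00000000e+00,  0.00000000e+00,  0.00000000e+00,
         1.00000000e+00]])}
wrist {'fx': 337.086930494508, 'fy': 337.086930494508, 'cx': 251.6383237383253, 'cy': 187.24693714713237, 'hand_eye': array([[-2.39192604e-04, -9.61464115e-01, -2.74930352e-01,
         6.93269501e+01],
       [ 9.99999245e-01, -5.61376412e-04,  1.09318905e-03,
        -1.39004794e-02],
       [-1.20540146e-03, -2.74929883e-01,  9.61463523e-01,
        -1.41296612e+02],
       [ 0.00000000e+00,  0.00000000e+00,  0.00000000e+00,
         1.00000000e+00]])}
```

View pics/top0.png

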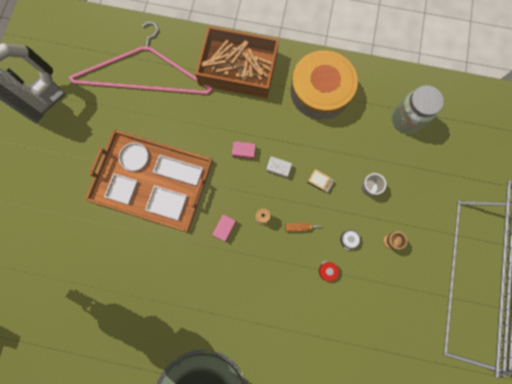

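View pics/side0.png

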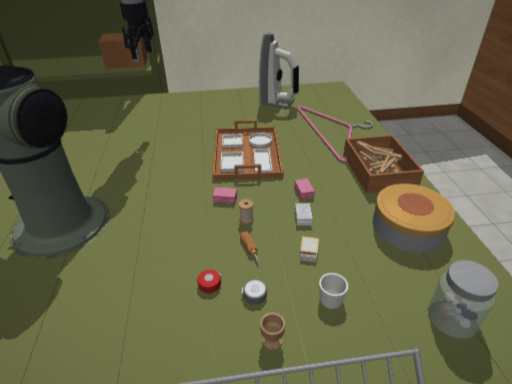

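View pics/wrist0.png

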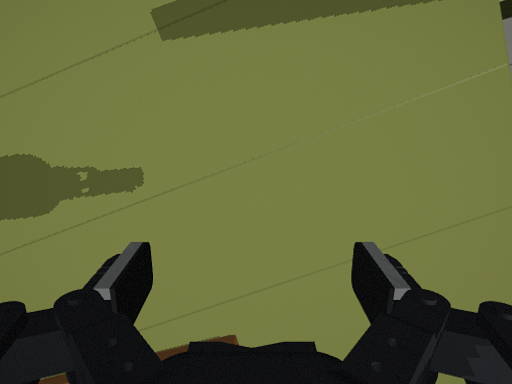

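```bash
cat > h.py <<'E'
from station import *
import numpy as np, cv2
from scipy.spatial.transform import Rotation as R
def ray(d,T,p):
    v=np.array([(p[0]-d["cx"])/d["fx"],(p[1]-d["cy"])/d["fy"],1.0])
    return T[:3,3],T[:3,:3]@v
def plane(d,T,p,z):
    o,v=ray(d,T,p); return o+v*(z-o[2])/v[2]
def tri(a,b):
    (o1,v1),(o2,v2)=a,b
    A=np.c_[v1,-v2]; s=np.linalg.lstsq(A,o2-o1,rcond=None)[0]
    p,q=o1+s[0]*v1,o2+s[1]*v2
    return (p+q)/2,np.linalg.norm(p-q)
def proj(d,T,X):
    c=np.linalg.inv(T)@np.r_[X,1]; return c[0]/c[2]*d["fx"]+d["cx"],c[1]/c[2]*d["fy"]+d["cy"]
def tcpT(s):
    T=np.eye(4);T[:3,:3]=R.from_quat(s["orientation"]).as_matrix();T[:3,3]=s["tcp_pos"];return T
def wrist():
    s=state(); d=get_image("wrist"); return d,tcpT(s)@np.array(d["hand_eye"]),s
def crop(d,x0,y0,x1,y1,k,fn):
    im=d["frame"][y0:y1,x0:x1,::-1]
    im=cv2.resize(im,None,fx=k,fy=k,interpolation=cv2.INTER_CUBIC)
    cv2.imwrite(fn,im)
def go(target,yaw=None):
    "rows for moving the TCP: shift in tool axes /0.8m; yaw = wanted direction of tool y axis (world rad)"
    s=state(); Rm=R.from_quat(s["orientation"]).as_matrix()
    sh=Rm.T@(np.array(target)-s["tcp_pos"])/800
    ya=np.arctan2(Rm[1,1],Rm[0,1]); 
    out=[np.round(sh,4)]
    if yaw is not None:
        dw=(yaw-ya+np.pi/2)%np.pi-np.pi/2   # world ccw; tool z down -> roll=-dw
        out+=["roll",round(-dw/2,4),"alt",round(-(dw-np.sign(dw)*np.pi)/2,4),"q6",round(s["joint_pos"][5],2)]
    print("t",s["time"],"tcp",np.round(s["tcp_pos"],1),"yaw",round(ya,3),"w",round(s["gripper_width"],1)); print(out)
E
python3 - <<'E'
from h import *
t=get_image("top");s=get_image("side")
crop(t,200,130,420,300,3.6,"pics/topc1.png")
crop(t,80,120,220,240,5,"pics/topc2.png")
crop(s,180,110,340,350,2.5,"pics/sidec1.png")
E
```

```text
(no output)
```

View pics/topc1.png

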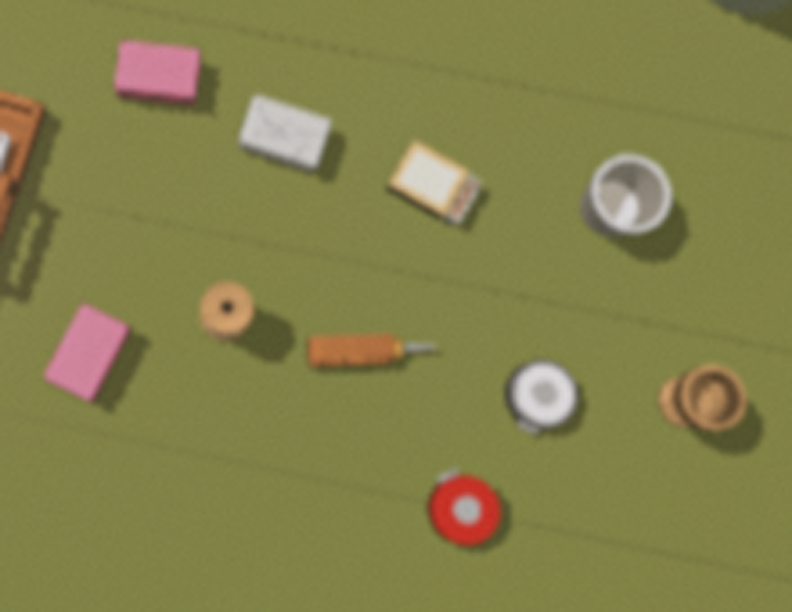

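View pics/topc2.png

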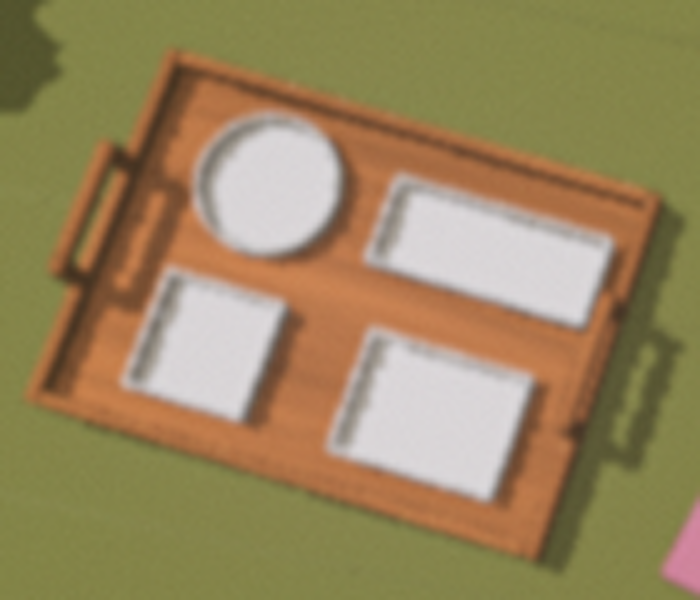

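View pics/sidec1.png

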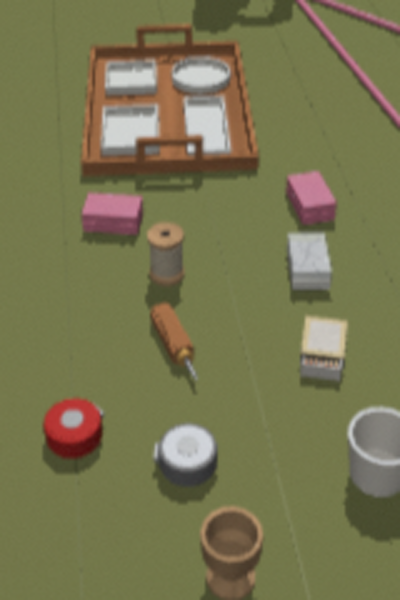

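```bash
cat > m.py <<'E'
from h import *
from scipy.optimize import least_squares
D={n:get_image(n) for n in("top","side")}
for n,d in D.items():
    f=d["frame"]; hsv=cv2.cvtColor(f,cv2.COLOR_RGB2HSV)
    m={"white":cv2.inRange(hsv,(0,0,105),(180,45,255)),"orange":cv2.inRange(hsv,(5,80,90),(17,255,255))}
    for k,mm in m.items():
        c,_=cv2.findContours(mm,cv2.RETR_EXTERNAL,cv2.CHAIN_APPROX_NONE)
        for q in c:
            a=cv2.contourArea(q)
            if not 60<a<2500: continue
            (u,v),_=cv2.minEnclosingCircle(q)
            z=18
            P=np.array([plane(d,d["T"],p+0.0,z)[:2] for p in q[:,0]],np.float32)
            r=cv2.minAreaRect(P)
            print(n,k,int(u),int(v),a,"ctr18",np.round(r[0],1),"size",np.round(r[1],1),"ang",round(r[2],1))
E
python3 m.py
```

```text
top white 349 239 253.0 ctr18 [ 451.4 -285.6] size [45.9 45.9] ang 27.7
top white 166 202 847.0 ctr18 [446.  199.1] size [91.4 67.8] ang 84.6
top white 120 188 582.5 ctr18 [457.8 324.2] size [67.5 65.3] ang 84.7
top white 373 184 381.5 ctr18 [ 606.5 -325.1] size [56.5 62.4] ang 55.8
top white 318 178 113.0 ctr18 [ 590.5 -179. ] size [35. 27.] ang 74.0
top white 278 166 314.5 ctr18 [602.3 -69.3] size [61.5 41.1] ang 82.8
top white 177 170 793.0 ctr18 [537.4 191.2] size [124.3  50.4] ang 84.7
top white 133 156 592.5 ctr18 [549.  316.9] size [76.2 74.7] ang 15.3
top white 424 105 900.5 ctr18 [ 861.5 -427. ] size [ 90.4 120.5] ang 49.0
top white 34 82 291.0 ctr18 [701.3 639.2] size [61.1 69.3] ang 71.1
top white 9 76 63.0 ctr18 [699.6 721.3] size [75.4 15.2] ang 62.1
top white 12 50 178.0 ctr18 [790.3 739.8] size [41.7 73.3] ang 20.0
top white 148 33 63.0 ctr18 [919.6 366.9] size [78.9 43.5] ang 24.9
top white 8 20 304.5 ctr18 [877.5 785.9] size [133.4  46.6] ang 20.0
top orange 394 241 272.0 ctr18 [ 472.  -395.2] size [40.5 58.9] ang 11.8
top orange 297 227 162.5 ctr18 [ 453.8 -147.3] s
[... 916 characters left out ...]
8 [445.9 190.2] size [102.4  65.1] ang 86.3
side white 232 141 223.5 ctr18 [457.1 314.8] size [85.  64.9] ang 86.2
side white 260 152 534.5 ctr18 [537.1 240.9] size [220.4  72.7] ang 80.6
side orange 271 340 126.5 ctr18 [ 464.4 -404.3] size [21.9 32.1] ang 77.6
side orange 272 324 405.0 ctr18 [ 471.3 -366.5] size [43.9 44.7] ang 13.0
side orange 249 241 163.0 ctr18 [ 452.8 -148.8] size [21.8 68.9] ang 14.0
side orange 245 204 97.5 ctr18 [462.8 -17.3] size [36.2 33.9] ang 81.1
side orange 415 204 650.0 ctr18 [892.4 -79.2] size [95.3 91.4] ang 47.3
side orange 384 155 1940.0 ctr18 [904.4 160.4] size [218.9 162.9] ang 89.9
side orange 111 38 95.5 ctr18 [-136.1 1640.7] size [119.4 135.8] ang 2.7
```

```bash
cat > m2.py <<'E'
from h import *
t=get_image("top");s=get_image("side")
def T(c): return ((c[0]+.5)/3.6-.5+200,(c[1]+.5)/3.6-.5+130)
def T2(c): return ((c[0]+.5)/5-.5+80,(c[1]+.5)/5-.5+120)
def S(c): return ((c[0]+.5)/2.5-.5+180,(c[1]+.5)/2.5-.5+110)
def X(n,a,b,f=T):
    p,e=tri(ray(t,t["T"],f(a)),ray(s,s["T"],S(b))); print(n,np.round(p,1),"gap",round(e,1))
X("reel hole",(227,307),(165,233))
X("tape btn",(545,393),(188,444))
X("pin c1",(258,96),(325,234)); X("pin c2",(330,122),(329,267)); X("pin c3",(316,158),(293,270)); X("pin c4",(243,134),(290,236))
X("awl tip",(436,348),(197,379)); X("awl collar",(400,349),(186,356)); X("awl tail",(309,352),(157,309))
X("sq",(226,345),(131,77),T2);X("rnd",(270,186),(201,76),T2);X("obl",(432,413),(130,129),T2);X("tro",(488,250),(207,123),T2)
# slots from blobs, at z=18
B=dict(sq=(457.8,324.2),rnd=(549,316.9),obl=(446,199.1),tro=(537.4,191.2)); L=dict(sq=(-46,63),rnd=(46,63),obl=(-46,-63),tro=(46,-63))
b=np.array([B[k] for k in B]);l=np.array([L[k] for k in B]);c=b.mean(0)
U,_,V=np.linalg.svd(l.T@(b-c));Rm=(U@V).T;th=np.arctan2(Rm[1,0],Rm[0,0])
print("tray",c,"th",th)
for k,x in zip(B,(Rm@l.T).T+c): print(k,np.round(x,1),B[k])
E
python3 m2.py
```

```text
reel hole [460.7 -53.5  52.7] gap 0.8
tape btn [ 451.1 -284.8   23.9] gap 0.6
pin c1 [624.1 -44.8  23.4] gap 0.5
pin c2 [ 613.7 -100.2   28.4] gap 0.1
pin c3 [582.4 -95.3  25.7] gap 6.0
pin c4 [591.3 -39.6  21.6] gap 4.3
awl tip [ 469.  -206.7   10.8] gap 0.4
awl collar [ 462.7 -181.    13.8] gap 0.6
awl tail [ 445.4 -117.6   14.3] gap 2.8
sq [458.6 313.6  18.8] gap 2.4
rnd [550.5 318.9   8.6] gap 0.4
obl [446.9 200.9  11.6] gap 1.9
tro [538.9 193.1  15.5] gap 0.5
tray [497.55 257.85] th -0.08956961564602747
sq [457.4 324.7] (457.8, 324.2)
rnd [549.  316.5] (549, 316.9)
obl [446.1 199.2] (446, 199.1)
tro [537.7 191. ] (537.4, 191.2)
```

Run:
```python
from h import *
go([455,-150,160],0.227)
```

```text
t 0.45 tcp [196.2 513.8 231.2] yaw 1.206 w 85.4
[array([-0.5982, -0.6597,  0.0891]), 'roll', np.float64(0.4895), 'alt', np.float64(-1.0813), 'q6', np.float64(1.44)]
```

```bash
python3 -m handwheel '[{"linear":[-0.598,-0.66,0.05],"roll":0.49,"jaw":0.6},{"linear":[-0.598,-0.66,0.05],"roll":0.49,"jaw":0.6},{"linear":[-0.598,-0.66,0.05],"roll":0.49,"jaw":0.6},{"linear":[-0.598,-0.66,0.05],"roll":0.49,"jaw":0.6},{"linear":[-0.598,-0.66,0.05],"roll":0.49,"jaw":0.6}]'
python3 - <<'E'
from h import *
go([455,-150,160],0.227)
E
```

```text
time: 0.95
tcp_pos: [287.1, 279.6, 217.4]
orientation: [0.531, 0.847, 0.0, 0.0]
ft_force: [1.0, -0.4, 0.9]
gripper_width: 50.7
t 0.95 tcp [287.1 279.6 217.4] yaw 0.451 w 50.7
[array([-0.5748, -0.0451,  0.0717]), 'roll', np.float64(0.1119), 'alt', np.float64(-1.4589), 'q6', np.float64(1.71)]
```

```bash
python3 -m handwheel '[{"linear":[-0.575,-0.045,0.072],"roll":0.112,"jaw":0.6},{"linear":[-0.575,-0.045,0.072],"roll":0.112,"jaw":0.6},{"linear":[-0.575,-0.045,0.072],"roll":0.112,"jaw":0.6},{"linear":[-0.575,-0.045,0.072],"roll":0.112,"jaw":0.6},{"linear":[-0.575,-0.045,0.072],"roll":0.112,"jaw":0.6}]'
python3 - <<'E'
from h import *
go([455,-150,160],0.227)
E
```

```text
time: 1.45
tcp_pos: [377.6, 48.1, 186.7]
orientation: [0.623, 0.783, 0.001, 0.001]
ft_force: [0.5, 1.3, 0.3]
gripper_width: 51.2
t 1.45 tcp [377.6  48.1 186.7] yaw 0.227 w 51.2
[array([-0.2631,  0.0385,  0.0335]), 'roll', np.float64(-0.0002), 'alt', np.float64(1.5706), 'q6', np.float64(1.28)]
```

```bash
python3 -m handwheel '[{"linear":[-0.263,0.0385,0.04],"roll":0,"jaw":0.6},{"linear":[-0.263,0.0385,0.04],"roll":0,"jaw":0.6},{"linear":[-0.263,0.0385,0.04],"roll":0,"jaw":0.6},{"linear":[-0.263,0.0385,0.04],"roll":0,"jaw":0.6},{"linear":[-0.263,0.0385,0.04],"roll":0,"jaw":0.6}]'
python3 - <<'E'
from h import *
d,T,s=wrist()
np.savez("w1.npz",T=T)
crop(d,0,0,512,384,1.5,"pics/w1.png")
for P in [(469,-207,6),(445.4,-117.6,10),(460.7,-53.5,52)]: print(proj(d,T,P))
print(s["tcp_pos"])
E
```

```text
time: 1.95
tcp_pos: [456.6, -154.3, 154.5]
orientation: [0.624, 0.781, 0.001, 0.002]
ft_force: [0.5, 0.3, 0.4]
gripper_width: 51.2
(np.float64(251.0359588811196), np.float64(229.4390192659254))
(np.float64(247.02686931875303), np.float64(129.42709838409104))
(np.float64(289.3377111430845), np.float64(47.618964285206005))
[ 456.61488497 -154.33181706  154.47069425]
```

View pics/w1.png

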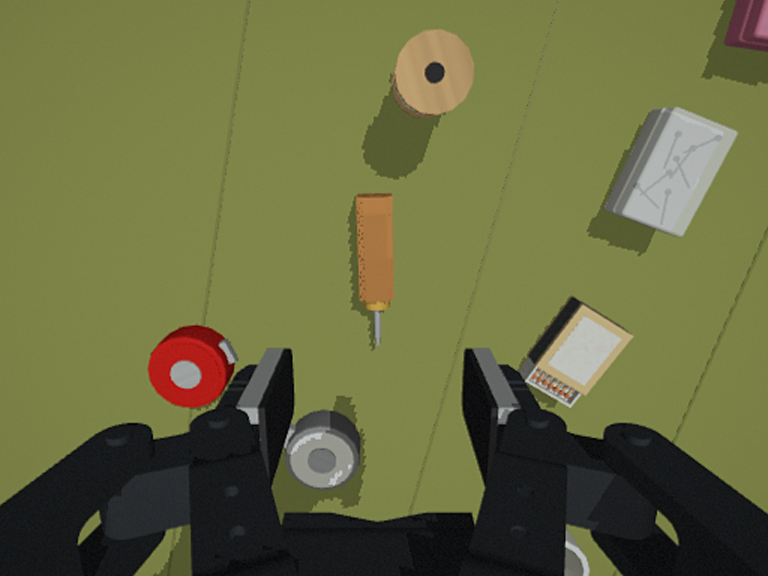

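Run:
```python
from h import *
d,T,s=wrist()
f=lambda c,z: np.round(plane(d,T,((c[0]+.5)/1.5-.5,(c[1]+.5)/1.5-.5),z),1)
print("tip",f((377,347),10),"tail",f((375,195),18),"col",f((376,308),14), "L",f((357,245),10),"R",f((394,245),10))
tip=f((377,347),10);tail=f((375,195),18)
v=tip-tail;print(np.hypot(v[0],v[1]),np.arctan2(v[1],v[0]), (tip+tail)/2)
print("reel",f((435,72),52), "pin",[f(c,25) for c in [(677,108),(737,131),(682,236),(622,208)]])
print("tape",f((322,460),23))
import numpy as np
P=np.array([f(c,25) for c in [(677,108),(737,131),(682,236),(622,208)]]);print(P.mean(0),np.linalg.norm(P-np.roll(P,1,0),axis=1))
go([0,0,0])
```

```text
tip [ 469.2 -207.3   10. ] tail [ 447.7 -116.9   18. ] col [ 462.7 -181.5   14. ] L [ 444.  -147.9   10. ] R [ 464.8 -143.2   10. ]
92.92152603137768 -1.3373024105900584 [ 458.45 -162.1    14.  ]
reel [461.2 -53.9  52. ] pin [array([587.5, -39.7,  25. ]), array([621.9, -43.4,  25. ]), array([ 615.2, -101.1,   25. ]), array([578. , -93.8,  25. ])]
tape [ 451.1 -283.6   23. ]
[600.65 -69.5   25.  ] [54.92777075 34.59841037 58.08769233 37.90949749]
t 2.05 tcp [ 455.6 -152.1  154.4] yaw 0.223 w 51.4
[array([ 0.3115, -0.5137,  0.1916])]
```

Run:
```python
from h import *
go([455.4,-149.5,8],0.234)
```

```text
t 2.05 tcp [ 455.6 -152.1  154.4] yaw 0.223 w 51.4
[array([3.20e-03, 1.00e-04, 1.83e-01]), 'roll', np.float64(-0.0054), 'alt', np.float64(1.5654), 'q6', np.float64(0.87)]
```

```bash
python3 -m handwheel '[{"linear":[0.003,0,0.05],"roll":-0.005,"jaw":0.6},{"linear":[0.003,0,0.1],"roll":-0.005,"jaw":0.6},{"linear":[0.003,0,0.14],"roll":-0.005,"jaw":0.6},{"linear":[0.003,0,0.17],"roll":-0.005,"jaw":0.6},{"linear":[0.003,0,0.18],"roll":-0.005,"jaw":0.6}]'
python3 - <<'E'
from h import *
go([455.4,-149.5,8],0.234)
E
```

```text
time: 2.55
tcp_pos: [453.1, -147.1, 8.6]
orientation: [0.619, 0.785, 0.001, -0.002]
ft_force: [0.9, 0.1, 0.5]
gripper_width: 51.5
t 2.55 tcp [ 453.1 -147.1    8.6] yaw 0.235 w 51.5
[array([-0.0036,  0.0021,  0.0007]), 'roll', np.float64(0.0005), 'alt', np.float64(-1.5703), 'q6', np.float64(0.87)]
```

```bash
python3 -m handwheel '[{"linear":[-0.0036,0.002,0.0007],"roll":0,"jaw":0.6},{"linear":[-0.0036,0.002,0.0007],"roll":0,"jaw":0.0},{"linear":[-0.0036,0.002,0.0007],"roll":0,"jaw":0.0},{"linear":[-0.0036,0.002,0.0007],"roll":0,"jaw":0.0},{"linear":[-0.0036,0.002,0.0007],"roll":0,"jaw":0.0}]'
python3 - <<'E'
from h import *
go([455.4,-149.5,60],0.234)
E
```

```text
time: 3.05
tcp_pos: [456.4, -149.8, 9.6]
orientation: [0.619, 0.785, 0.001, -0.0]
ft_force: [-0.6, 1.2, 5.6]
gripper_width: 17.8
t 3.05 tcp [ 456.4 -149.8    9.6] yaw 0.235 w 17.8
[array([ 0.0008, -0.001 , -0.063 ]), 'roll', np.float64(0.0006), 'alt', np.float64(-1.5702), 'q6', np.float64(0.86)]
```

```bash
python3 -m handwheel '[{"linear":[0,0,-0.01],"roll":0,"jaw":0.0},{"linear":[0,0,-0.02],"roll":0,"jaw":0.0},{"linear":[0,0,-0.05],"roll":0,"jaw":0.0},{"linear":[0,0,-0.08],"roll":0,"jaw":0.0},{"linear":[0,0,-0.1],"roll":0,"jaw":0.0}]'
python3 - <<'E'
from h import *
d,T,s=wrist()
crop(d,0,0,512,384,1.5,"pics/w2.png"); e=get_image("side"); crop(e,160,120,360,320,4,"pics/s2.png")
print(s["gripper_width"],s["tcp_pos"],s["ft_force"])
E
```

```text
time: 3.55
tcp_pos: [457.1, -150.4, 92.0]
orientation: [0.619, 0.785, 0.001, 0.001]
ft_force: [-0.1, -0.7, -0.8]
gripper_width: 18.0
17.98980518868777 [ 457.10582373 -150.41501051   92.03440001] [-0.06335955 -0.67516646 -0.76145765]
```

View pics/w2.png

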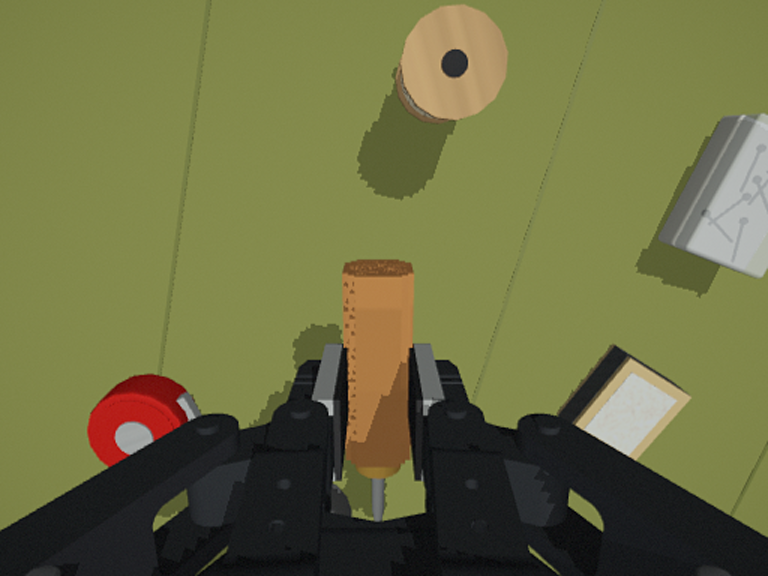

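View pics/s2.png

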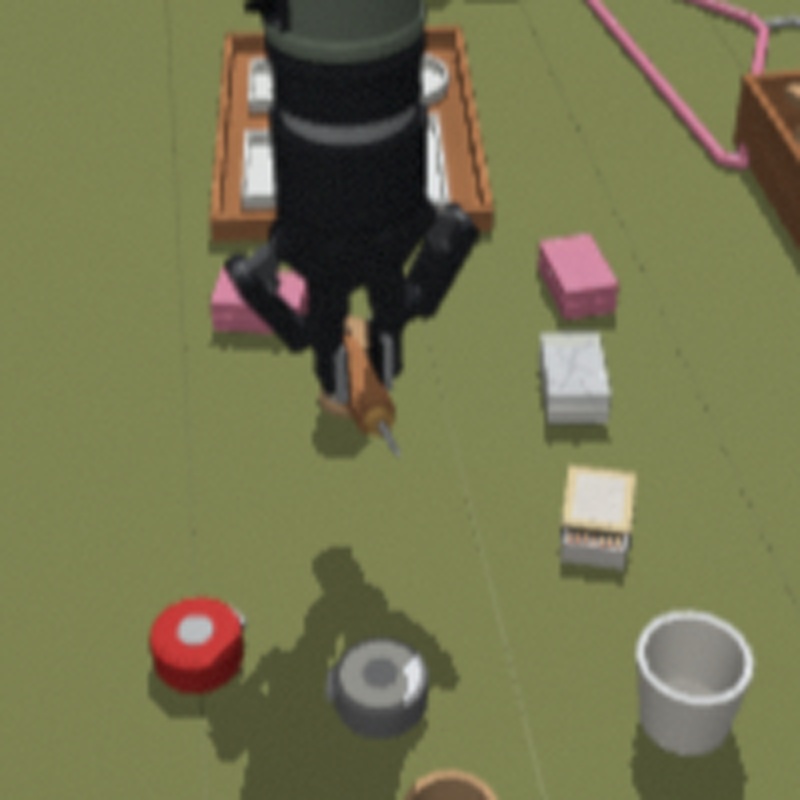

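Run:
```python
from h import *
go([538.8,203.4,130],-0.0896)
```

```text
t 3.65 tcp [ 458.3 -151.    92.5] yaw 0.235 w 17.9
[array([ 0.4073,  0.2013, -0.0465]), 'roll', np.float64(0.1624), 'alt', np.float64(-1.4084), 'q6', np.float64(0.86)]
```

```bash
python3 -m handwheel '[{"linear":[0.02,0.01,-0.045],"roll":0.02,"jaw":0},{"linear":[0.08,0.04,-0.0465],"roll":0.06,"jaw":0},{"linear":[0.14,0.07,-0.0465],"roll":0.1,"jaw":0},{"linear":[0.2,0.1,-0.0465],"roll":0.14,"jaw":0},{"linear":[0.26,0.13,-0.0465],"roll":0.162,"jaw":0}]'
python3 - <<'E'
from h import *
go([538.8,203.4,130],-0.0896)
E
```

```text
time: 4.15
tcp_pos: [507.3, 63.0, 129.6]
orientation: [0.739, 0.674, 0.002, 0.002]
ft_force: [0.3, -0.1, -1.0]
gripper_width: 18.1
t 4.15 tcp [507.3  63.  129.6] yaw -0.092 w 18.1
[array([ 0.1784,  0.0231, -0.0004]), 'roll', np.float64(-0.0011), 'alt', np.float64(1.5697), 'q6', np.float64(1.64)]
```

```bash
python3 -m handwheel '[{"linear":[0.06,0.008,0],"roll":0,"jaw":0},{"linear":[0.11,0.015,0],"roll":0,"jaw":0},{"linear":[0.16,0.021,0],"roll":0,"jaw":0},{"linear":[0.178,0.023,0],"roll":0,"jaw":0},{"linear":[0.178,0.023,0],"roll":0,"jaw":0}]'
python3 - <<'E'
from h import *
d,T,s=wrist()
crop(d,0,0,512,384,1.5,"pics/w3.png"); np.savez("w3.npz",T=T)
e=get_image("side"); crop(e,160,80,320,200,5,"pics/s3.png")
th=-0.0896;c=np.array([537.7,191]);x=np.array([np.cos(th),np.sin(th)]);y=np.array([-x[1],x[0]])
for a,b in [(-22,-58),(22,-58),(22,58),(-22,58)]:
    print(np.array(proj(d,T,np.r_[c+a*x+b*y,18]))*1.5)
go([538.8,203.4,130],-0.0896)
E
```

```text
time: 4.65
tcp_pos: [538.5, 204.8, 128.9]
orientation: [0.738, 0.675, 0.002, 0.002]
ft_force: [-0.1, -0.4, 0.0]
gripper_width: 18.1
[336.81816044 401.28291415]
[415.90673907 401.11063482]
[420.94895341 190.4593312 ]
[331.78078579 190.4534047 ]
t 4.75 tcp [538.  202.4 128.9] yaw -0.092 w 17.8
[array([ 0.0013,  0.0009, -0.0013]), 'roll', np.float64(-0.0011), 'alt', np.float64(1.5697), 'q6', np.float64(1.9)]
```

View pics/w3.png

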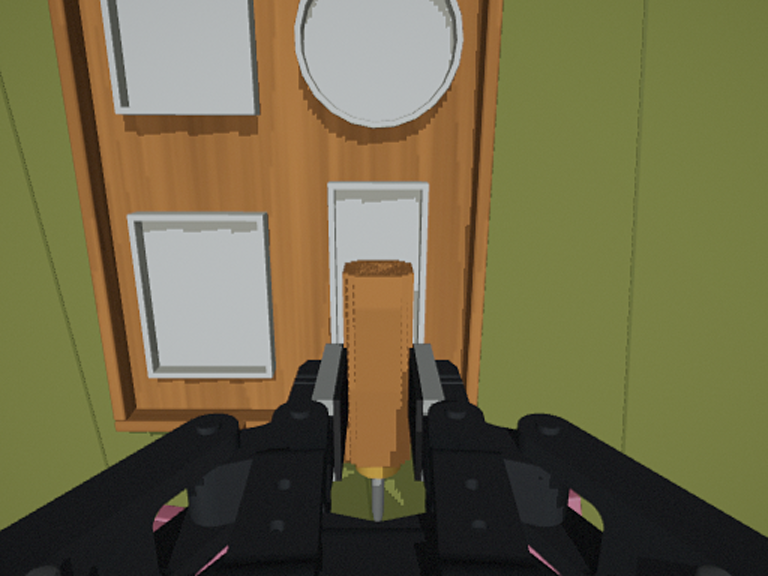

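View pics/s3.png

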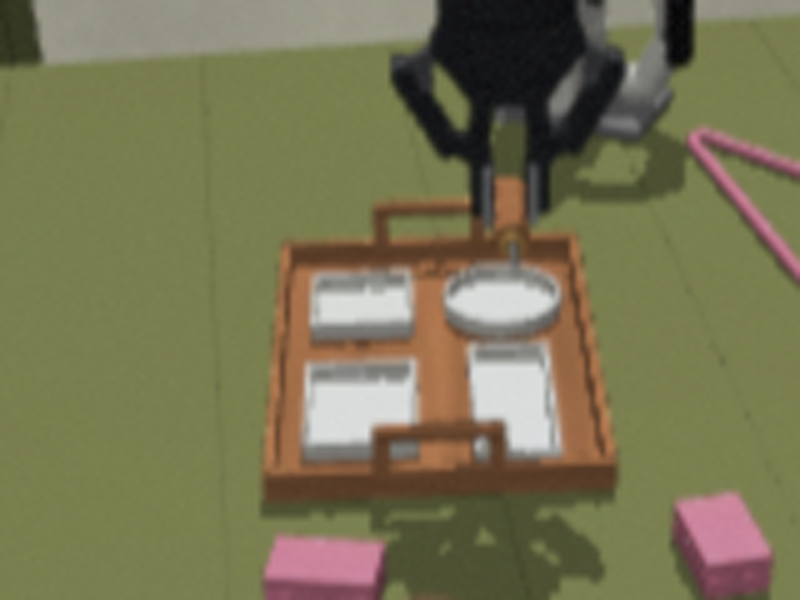

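```bash
python3 -m handwheel '[{"linear":[0.0013,0.001,0.04],"roll":0,"jaw":0},{"linear":[0.0013,0.001,0.08],"roll":0,"jaw":0},{"linear":[0.0013,0.001,0.11],"roll":0,"jaw":0},{"linear":[0.0013,0.001,0.13],"roll":0,"jaw":0},{"linear":[0.0013,0.001,0.135],"roll":0,"jaw":0}]'
python3 - <<'E'
from h import *
go([538.8,203.4,20.5],-0.0896)
print(state()["ft_force"])
E
```

```text
time: 5.25
tcp_pos: [537.4, 200.9, 18.9]
orientation: [0.74, 0.673, -0.001, 0.001]
ft_force: [-0.4, -0.2, -0.5]
gripper_width: 17.9
t 5.25 tcp [537.4 200.9  18.9] yaw -0.095 w 17.9
[array([ 0.0033,  0.0014, -0.002 ]), 'roll', np.float64(-0.0025), 'alt', np.float64(1.5683), 'q6', np.float64(1.9)]
[-0.44009993 -0.2409831  -0.46147609]
```

```bash
python3 -m handwheel '[{"linear":[0.002,0.001,-0.001],"roll":0,"jaw":0},{"linear":[0.002,0.001,-0.001],"roll":0,"jaw":0},{"linear":[0.002,0.001,-0.001],"roll":0,"jaw":0.45},{"linear":[0.002,0.001,-0.002],"roll":0,"jaw":0.45},{"linear":[0.002,0.001,-0.01],"roll":0,"jaw":0.45}]'
python3 - <<'E'
from h import *
go([538.8,203.4,110],-0.0896)
print(state()["ft_force"])
E
```

```text
time: 5.75
tcp_pos: [538.2, 202.4, 27.3]
orientation: [0.74, 0.673, -0.001, 0.001]
ft_force: [-0.5, -0.6, -0.2]
gripper_width: 38.1
t 5.75 tcp [538.2 202.4  27.3] yaw -0.094 w 38.1
[array([ 0.001 ,  0.0006, -0.1034]), 'roll', np.float64(-0.0024), 'alt', np.float64(1.5684), 'q6', np.float64(1.9)]
[-0.50186217 -0.63415763 -0.24374311]
```

```bash
python3 -m handwheel '[{"linear":[0,0,-0.05],"roll":0,"jaw":0.45},{"linear":[0,0,-0.1],"roll":0,"jaw":0.7},{"linear":[0,0,-0.13],"roll":0,"jaw":0.7},{"linear":[0,0,-0.13],"roll":0,"jaw":0.7},{"linear":[0,0,-0.13],"roll":0,"jaw":0.7}]'
python3 - <<'E'
from h import *
d,T,s=wrist()
crop(d,0,0,512,384,1.5,"pics/w4.png"); 
e=get_image("top"); crop(e,80,120,220,240,5,"pics/t4.png")
go([600.7,-69.5,130],-0.131)
E
```

```text
time: 6.25
tcp_pos: [538.7, 203.0, 132.3]
orientation: [0.74, 0.673, -0.0, 0.002]
ft_force: [-0.8, 0.4, -1.1]
gripper_width: 59.9
t 6.35 tcp [537.3 202.6 130.5] yaw -0.094 w 59.7
[array([-0.3312,  0.1108,  0.0016]), 'roll', np.float64(0.0184), 'alt', np.float64(-1.5524), 'q6', np.float64(1.9)]
```

View pics/w4.png

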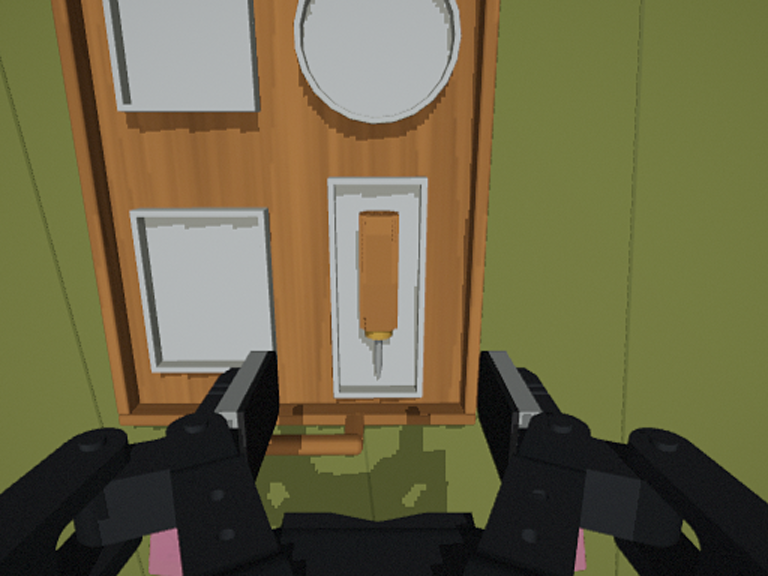

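```bash
python3 -m handwheel '[{"linear":[-0.06,0.02,0],"roll":0.018,"jaw":0.7},{"linear":[-0.12,0.04,0],"roll":0.018,"jaw":0.7},{"linear":[-0.18,0.06,0],"roll":0.018,"jaw":0.7},{"linear":[-0.24,0.08,0],"roll":0.018,"jaw":0.7},{"linear":[-0.29,0.1,0],"roll":0.018,"jaw":0.7}]'
python3 - <<'E'
from h import *
go([600.7,-69.5,130],-0.131)
E
```

```text
time: 6.85
tcp_pos: [594.1, -38.0, 129.6]
orientation: [0.752, 0.659, -0.003, -0.0]
ft_force: [0.4, -0.0, -0.2]
gripper_width: 60.2
t 6.85 tcp [594.1 -38.  129.6] yaw -0.131 w 60.2
[array([-0.038 ,  0.0133, -0.0004]), 'roll', np.float64(0.0001), 'alt', np.float64(-1.5707), 'q6', np.float64(1.52)]
```

```bash
python3 -m handwheel '[{"linear":[-0.02,0.007,0],"roll":0,"jaw":0.7},{"linear":[-0.038,0.013,0],"roll":0,"jaw":0.7},{"linear":[-0.038,0.013,0],"roll":0,"jaw":0.7},{"linear":[-0.038,0.013,0],"roll":0,"jaw":0.7},{"linear":[-0.038,0.013,0],"roll":0,"jaw":0.7}]'
python3 - <<'E'
from h import *
d,T,s=wrist();np.savez("w5.npz",T=T)
crop(d,0,0,512,384,1.5,"pics/w5.png"); 
e=get_image("top"); crop(e,80,120,220,240,5,"pics/t5.png")
go([600.7,-69.5,8],-0.131)
E
```

```text
time: 7.35
tcp_pos: [600.0, -67.7, 129.5]
orientation: [0.751, 0.66, -0.003, -0.001]
ft_force: [0.8, -0.7, -0.3]
gripper_width: 59.9
t 7.45 tcp [600.3 -67.9 129.8] yaw -0.129 w 60.0
[array([-0.0014,  0.0014,  0.1522]), 'roll', np.float64(0.0012), 'alt', np.float64(-1.5696), 'q6', np.float64(1.47)]
```

View pics/w5.png

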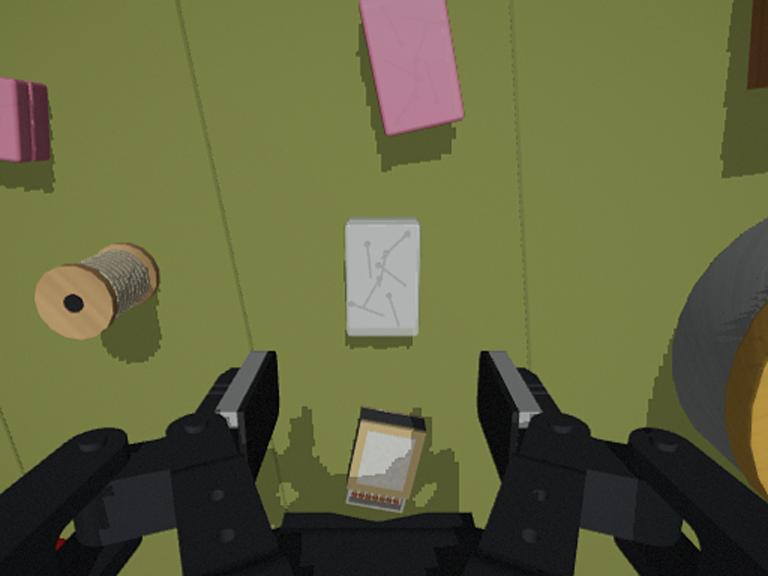

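Run:
```python
from h import *
d,T,s=wrist();T=np.load("w5.npz")["T"]
f=lambda c,z: plane(d,T,((c[0]+.5)/1.5-.5,(c[1]+.5)/1.5-.5),z)
P=np.array([f(c,25) for c in [(347,223),(420,223),(418,335),(347,335)]])
print(np.round(P,1),P.mean(0),np.linalg.norm(P-np.roll(P,1,0),axis=1))
print(s["tcp_pos"]); go([0,0,0])
```

```text
[[ 588.8  -37.1   25. ]
 [ 624.2  -41.7   25. ]
 [ 617.  -100.    25. ]
 [ 580.2  -95.3   25. ]] [602.55427777 -68.53071975  25.        ] [58.8652322  35.71556034 58.81480472 37.02489767]
[600.28151244 -67.90165587 129.78320717]
t 7.5 tcp [600.4 -68.1 129.9] yaw -0.129 w 59.8
[array([-0.0114, -0.7545,  0.1655])]
```

```bash
python3 -m handwheel '[{"linear":[-0.001,0.002,0.045],"roll":0,"jaw":0.7},{"linear":[-0.001,0.002,0.09],"roll":0,"jaw":0.7},{"linear":[-0.001,0.002,0.125],"roll":0,"jaw":0.7},{"linear":[-0.001,0.002,0.147],"roll":0,"jaw":0.7},{"linear":[-0.001,0.002,0.15],"roll":0,"jaw":0.7}]'
python3 - <<'E'
from h import *
go([602,-69,8],-0.129)
E
```

```text
time: 8.0
tcp_pos: [599.2, -68.2, 7.4]
orientation: [0.751, 0.661, -0.004, -0.002]
ft_force: [-0.6, -0.7, 0.2]
gripper_width: 59.8
t 8.0 tcp [599.2 -68.2   7.4] yaw -0.128 w 59.8
[array([-0.0005,  0.0036, -0.0007]), 'roll', np.float64(0.0006), 'alt', np.float64(-1.5702), 'q6', np.float64(1.46)]
```

```bash
python3 -m handwheel '[{"linear":[-0.0005,0.002,-0.0007],"roll":0,"jaw":0.7},{"linear":[-0.0005,0.002,-0.0007],"roll":0,"jaw":0.0},{"linear":[-0.0005,0.002,-0.0007],"roll":0,"jaw":0.0},{"linear":[-0.0005,0.002,-0.0007],"roll":0,"jaw":0.0},{"linear":[-0.0005,0.002,-0.0007],"roll":0,"jaw":0.0}]'
python3 - <<'E'
from h import *
go([602,-69,60],-0.129)
E
```

```text
time: 8.5
tcp_pos: [602.1, -69.0, 9.6]
orientation: [0.751, 0.661, -0.003, -0.001]
ft_force: [-0.1, -0.4, 6.2]
gripper_width: 36.4
t 8.5 tcp [602.1 -69.    9.6] yaw -0.128 w 36.4
[array([-0.0001, -0.0004, -0.0629]), 'roll', np.float64(0.0006), 'alt', np.float64(-1.5702), 'q6', np.float64(1.46)]
```

```bash
python3 -m handwheel '[{"linear":[0,0,-0.01],"roll":0,"jaw":0.0},{"linear":[0,0,-0.03],"roll":0,"jaw":0.0},{"linear":[0,0,-0.07],"roll":0,"jaw":0.0},{"linear":[0,0,-0.11],"roll":0,"jaw":0.0},{"linear":[0,0,-0.15],"roll":0,"jaw":0.0}]'
python3 - <<'E'
from h import *
go([446.1,199.2,130],-0.0896)
E
```

```text
time: 9.0
tcp_pos: [602.5, -68.8, 131.3]
orientation: [0.751, 0.66, -0.003, -0.001]
ft_force: [1.3, -1.0, -0.2]
gripper_width: 36.2
t 9.0 tcp [602.5 -68.8 131.3] yaw -0.128 w 36.2
[array([ 0.3073, -0.2366,  0.0021]), 'roll', np.float64(-0.0191), 'alt', np.float64(1.5517), 'q6', np.float64(1.47)]
```

```bash
python3 -m handwheel '[{"linear":[0.04,-0.031,0],"roll":-0.019,"jaw":0},{"linear":[0.085,-0.065,0],"roll":-0.019,"jaw":0},{"linear":[0.13,-0.1,0],"roll":-0.019,"jaw":0},{"linear":[0.175,-0.135,0],"roll":-0.019,"jaw":0},{"linear":[0.22,-0.169,0],"roll":-0.019,"jaw":0}]'
python3 - <<'E'
from h import *
go([446.1,199.2,130],-0.0896)
E
```

```text
time: 9.5
tcp_pos: [489.7, 124.3, 132.3]
orientation: [0.738, 0.674, -0.003, -0.001]
ft_force: [-0.2, 0.7, -0.6]
gripper_width: 36.4
t 9.5 tcp [489.7 124.3 132.3] yaw -0.09 w 36.4
[array([ 0.0884, -0.0628,  0.003 ]), 'roll', np.float64(-0.0004), 'alt', np.float64(1.5704), 'q6', np.float64(1.76)]
```

```bash
python3 -m handwheel '[{"linear":[0.03,-0.02,0],"roll":0,"jaw":0},{"linear":[0.06,-0.043,0],"roll":0,"jaw":0},{"linear":[0.088,-0.063,0],"roll":0,"jaw":0},{"linear":[0.088,-0.063,0],"roll":0,"jaw":0},{"linear":[0.088,-0.063,0],"roll":0,"jaw":0}]'
python3 - <<'E'
from h import *
d,T,s=wrist()
crop(d,0,0,512,384,1.5,"pics/w6.png")
e=get_image("side"); crop(e,160,80,320,200,5,"pics/s6.png")
th=-0.0896;c=np.array([446.1,199.2]);x=np.array([np.cos(th),np.sin(th)]);y=np.array([-x[1],x[0]])
for a,b in [(31,42),(-31,42)]:
    print(np.array(proj(d,T,np.r_[c+a*x+b*y,18]))*1.5)
go([446.1,199.2,19.5],-0.0896)
E
```

```text
time: 10.0
tcp_pos: [445.8, 199.2, 132.9]
orientation: [0.738, 0.675, -0.003, -0.001]
ft_force: [0.3, -0.5, 0.4]
gripper_width: 36.8
[439.86120646 193.49406305]
[316.30754322 193.40166216]
t 10.1 tcp [446.5 198.4 132.7] yaw -0.091 w 36.7
[array([0.0013, 0.    , 0.1415]), 'roll', np.float64(-0.0008), 'alt', np.float64(1.57), 'q6', np.float64(1.93)]
```

View pics/w6.png

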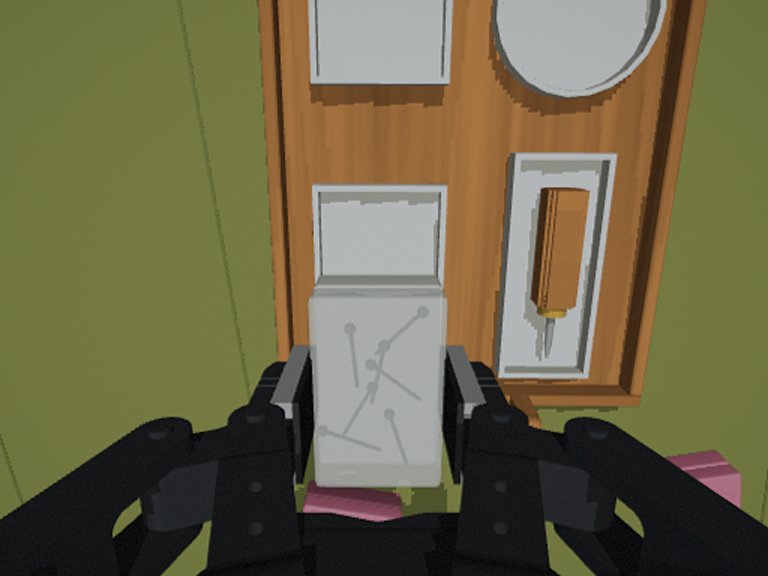

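View pics/s6.png

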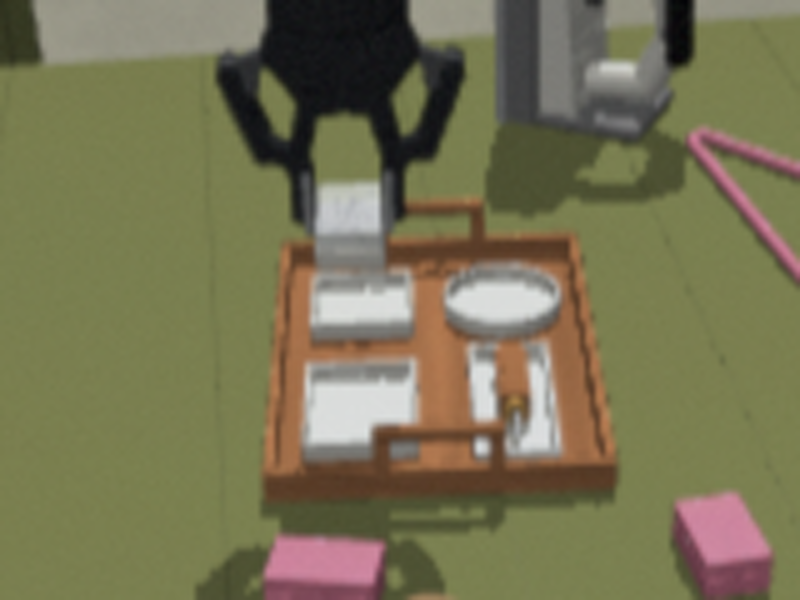

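```bash
python3 -m handwheel '[{"linear":[0.001,0,0.04],"roll":0,"jaw":0},{"linear":[0.001,0,0.08],"roll":0,"jaw":0},{"linear":[0.001,0,0.115],"roll":0,"jaw":0},{"linear":[0.001,0,0.135],"roll":0,"jaw":0},{"linear":[0.001,0,0.14],"roll":0,"jaw":0}]'
python3 - <<'E'
from h import *
go([446.1,199.2,20.5],-0.0896)
print(state()["ft_force"])
E
```

```text
time: 10.6
tcp_pos: [445.2, 197.5, 18.9]
orientation: [0.739, 0.673, -0.004, -0.001]
ft_force: [-0.1, -1.4, -1.5]
gripper_width: 36.8
t 10.6 tcp [445.2 197.5  18.9] yaw -0.093 w 36.8
[array([ 0.0022,  0.001 , -0.002 ]), 'roll', np.float64(-0.0018), 'alt', np.float64(1.569), 'q6', np.float64(1.93)]
[-0.0776573  -1.35969069 -1.47111613]
```

```bash
python3 -m handwheel '[{"linear":[0.0015,0.001,-0.001],"roll":0,"jaw":0},{"linear":[0.0015,0.001,-0.001],"roll":0,"jaw":0},{"linear":[0.0015,0.001,-0.001],"roll":0,"jaw":0.6},{"linear":[0.0015,0.001,-0.002],"roll":0,"jaw":0.6},{"linear":[0.0015,0.001,-0.015],"roll":0,"jaw":0.6}]'; python3 -m handwheel '[{"linear":[0,0,-0.04],"roll":0,"jaw":0.6},{"linear":[0,0,-0.08],"roll":0,"jaw":0.7},{"linear":[0,0,-0.12],"roll":0,"jaw":0.7},{"linear":[0,0,-0.13],"roll":0,"jaw":0.7},{"linear":[0,0,-0.13],"roll":0,"jaw":0.7}]'
python3 - <<'E'
from h import *
d,T,s=wrist()
crop(d,0,0,512,384,1.5,"pics/w7.png");
E
```

```text
time: 11.1
tcp_pos: [445.7, 198.6, 31.0]
orientation: [0.739, 0.673, -0.005, -0.002]
ft_force: [-0.4, -0.2, 0.2]
gripper_width: 51.4
time: 11.6
tcp_pos: [447.9, 199.4, 137.1]
orientation: [0.739, 0.673, -0.003, -0.001]
ft_force: [-0.6, -0.9, 0.2]
gripper_width: 60.0
```

View pics/w7.png

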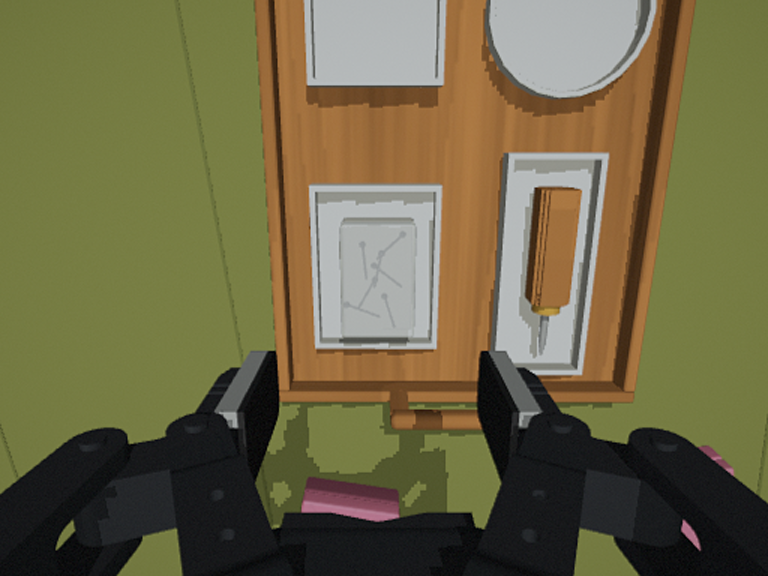

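Run:
```python
from h import *
d,T,s=wrist()
f=lambda c,z: plane(d,T,((c[0]+.5)/1.5-.5,(c[1]+.5)/1.5-.5),z)
P=np.mean([f(c,34) for c in [(341,222),(416,222),(414,338),(342,338)]],0)
Q=np.mean([f(c,18) for c in [(310,185),(442,185),(437,348),(316,348)]],0)
print(P,Q)
go([451.1,-284,130],1.3)
e=get_image("top"); crop(e,300,200,440,300,5,"pics/t7.png")
```

```text
[446.79867035 198.73550998  34.        ] [445.80720813 200.60594165  18.        ]
t 11.7 tcp [446.  198.9 134.6] yaw -0.093 w 59.8
[array([-0.6003,  0.0624,  0.008 ]), 'roll', np.float64(-0.6965), 'alt', np.float64(0.8743), 'q6', np.float64(1.93)]
```

View pics/t7.png

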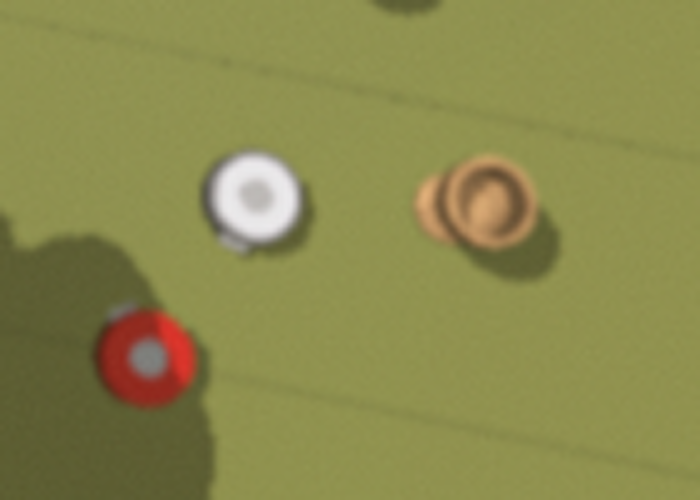

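```bash
python3 -m handwheel '[{"linear":[-0.05,0.005,0],"roll":-0.07,"jaw":0.8},{"linear":[-0.11,0.01,0],"roll":-0.14,"jaw":0.8},{"linear":[-0.17,0.016,0],"roll":-0.21,"jaw":0.8},{"linear":[-0.23,0.022,0],"roll":-0.28,"jaw":0.8},{"linear":[-0.29,0.03,0],"roll":-0.35,"jaw":0.8}]'
python3 - <<'E'
from h import *
go([451.1,-284,130],1.375)
E
```

```text
time: 12.25
tcp_pos: [446.3, -12.6, 133.5]
orientation: [0.485, 0.874, -0.005, -0.005]
ft_force: [1.1, 0.3, -0.5]
gripper_width: 68.2
t 12.25 tcp [446.3 -12.6 133.5] yaw 0.557 w 68.2
[array([-0.2911, -0.1742,  0.0056]), 'roll', np.float64(-0.4089), 'alt', np.float64(1.1619), 'q6', np.float64(0.82)]
```

```bash
python3 -m handwheel '[{"linear":[-0.05,-0.03,0],"roll":-0.07,"jaw":0.8},{"linear":[-0.1,-0.06,0],"roll":-0.14,"jaw":0.8},{"linear":[-0.15,-0.09,0],"roll":-0.21,"jaw":0.8},{"linear":[-0.2,-0.12,0],"roll":-0.28,"jaw":0.8},{"linear":[-0.25,-0.15,0],"roll":-0.35,"jaw":0.8}]'
python3 - <<'E'
from h import *
go([451.1,-284,130],1.375)
E
```

```text
time: 12.75
tcp_pos: [449.0, -234.4, 132.7]
orientation: [0.172, 0.985, -0.002, -0.008]
ft_force: [0.6, -0.4, 0.0]
gripper_width: 68.3
t 12.75 tcp [ 449.  -234.4  132.7] yaw 1.226 w 68.3
[array([-0.0235, -0.0574,  0.0034]), 'roll', np.float64(-0.0746), 'alt', np.float64(1.4962), 'q6', np.float64(-0.28)]
```

```bash
python3 -m handwheel '[{"linear":[-0.012,-0.03,0],"roll":-0.04,"jaw":0.8},{"linear":[-0.0235,-0.057,0],"roll":-0.075,"jaw":0.8},{"linear":[-0.0235,-0.057,0],"roll":-0.075,"jaw":0.8},{"linear":[-0.0235,-0.057,0],"roll":-0.075,"jaw":0.8},{"linear":[-0.0235,-0.057,0],"roll":-0.075,"jaw":0.8}]'
python3 - <<'E'
from h import *
d,T,s=wrist();np.savez("w8.npz",T=T)
crop(d,0,0,512,384,1.5,"pics/w8.png")
print(np.array(proj(d,T,(451.1,-284,23)))*1.5,np.array(proj(d,T,(451.1,-284,0)))*1.5)
go([451.1,-284,9],1.375)
print(tcpT(s)[:3,2])
E
```

```text
time: 13.25
tcp_pos: [450.5, -282.1, 131.8]
orientation: [0.097, 0.995, -0.001, -0.009]
ft_force: [-0.1, 1.4, -0.7]
gripper_width: 68.4
[374.35768715 281.96931429] [374.68094937 271.24749538]
t 13.3 tcp [ 450.8 -282.1  132.1] yaw 1.377 w 68.2
[array([-0.0034, -0.0017,  0.1539]), 'roll', np.float64(0.0008), 'alt', np.float64(-1.57), 'q6', np.float64(-0.5)]
[-1.76794476e-02  2.98561998e-04 -9.99843662e-01]
```

View pics/w8.png

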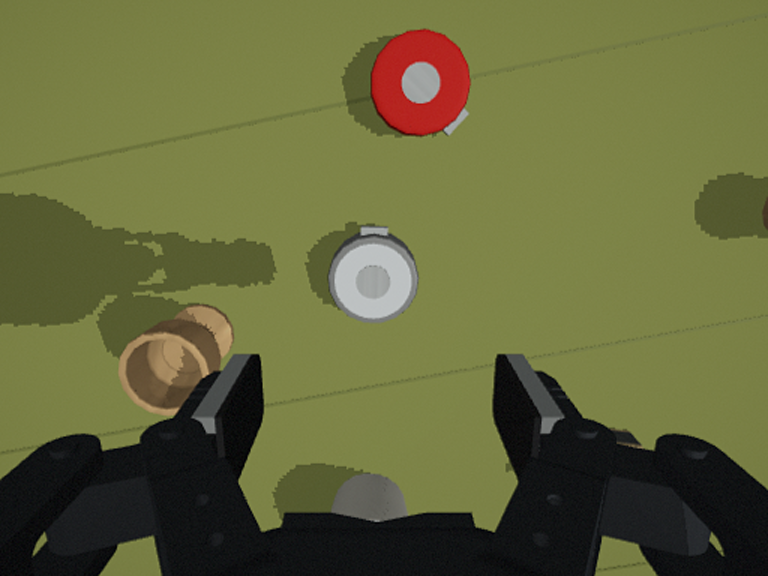

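```bash
python3 -m handwheel '[{"linear":[-0.001,-0.0017,0.045],"roll":0,"jaw":0.78},{"linear":[-0.002,-0.0017,0.09],"roll":0,"jaw":0.78},{"linear":[-0.003,-0.0017,0.13],"roll":0,"jaw":0.78},{"linear":[-0.0034,-0.0017,0.153],"roll":0,"jaw":0.78},{"linear":[-0.0034,-0.0017,0.155],"roll":0,"jaw":0.78}]'
python3 - <<'E'
from h import *
go([451.1,-284,7],1.377)
E
```

```text
time: 13.8
tcp_pos: [449.3, -281.4, 5.8]
orientation: [0.096, 0.995, 0.001, -0.011]
ft_force: [-0.2, 0.1, -0.0]
gripper_width: 66.6
t 13.8 tcp [ 449.3 -281.4    5.8] yaw 1.378 w 66.6
[array([-0.0028, -0.0028, -0.0015]), 'roll', np.float64(0.0004), 'alt', np.float64(-1.5704), 'q6', np.float64(-0.5)]
```

```bash
python3 -m handwheel '[{"linear":[-0.0025,-0.002,-0.001],"roll":0,"jaw":0.78},{"linear":[-0.0025,-0.002,-0.001],"roll":0,"jaw":0.0},{"linear":[-0.0025,-0.002,-0.001],"roll":0,"jaw":0.0},{"linear":[-0.0025,-0.002,-0.001],"roll":0,"jaw":0.0},{"linear":[-0.0025,-0.002,-0.001],"roll":0,"jaw":0.0}]'
python3 - <<'E'
from h import *
go([451,-284,60])
E
```

```text
time: 14.3
tcp_pos: [452.1, -283.8, 8.4]
orientation: [0.096, 0.995, 0.0, -0.009]
ft_force: [-1.0, 1.6, 5.5]
gripper_width: 45.6
t 14.3 tcp [ 452.1 -283.8    8.4] yaw 1.378 w 45.6
[array([ 0.0025, -0.0006, -0.0645])]
```

```bash
python3 -m handwheel '[{"linear":[0,0,-0.01],"roll":0,"jaw":0.0},{"linear":[0,0,-0.03],"roll":0,"jaw":0.0},{"linear":[0,0,-0.07],"roll":0,"jaw":0.0},{"linear":[0,0,-0.11],"roll":0,"jaw":0.0},{"linear":[0,0,-0.15],"roll":0,"jaw":0.0}]'
python3 - <<'E'
from h import *
go([549,316.5,135],1.481)
d,T,s=wrist()
crop(d,0,0,512,384,1.5,"pics/w9.png")
e=get_image("side"); crop(e,160,180,320,300,5,"pics/s9.png")
E
```

```text
time: 14.8
tcp_pos: [454.5, -284.2, 130.8]
orientation: [0.096, 0.995, -0.0, -0.009]
ft_force: [0.1, 0.1, -0.2]
gripper_width: 45.3
t 14.8 tcp [ 454.5 -284.2  130.8] yaw 1.378 w 45.3
[array([ 0.028 ,  0.7596, -0.0067]), 'roll', np.float64(-0.0515), 'alt', np.float64(1.5193), 'q6', np.float64(-0.5)]
```

View pics/w9.png

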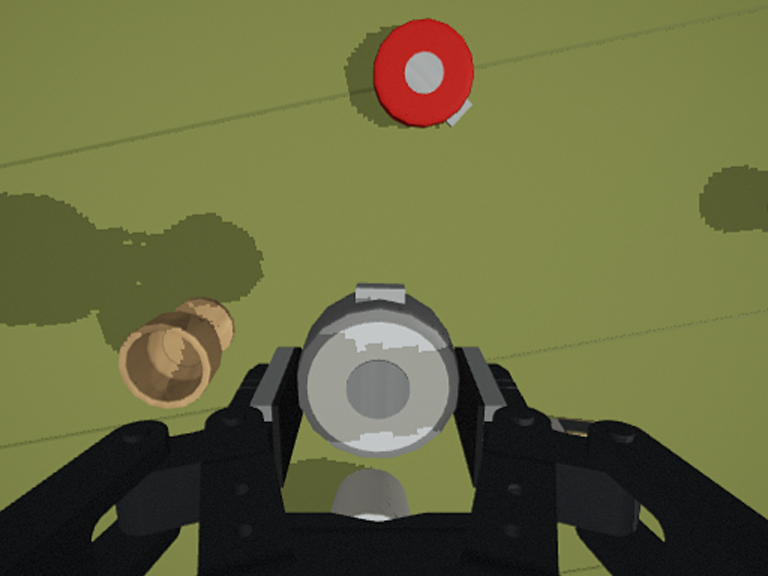

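View pics/s9.png

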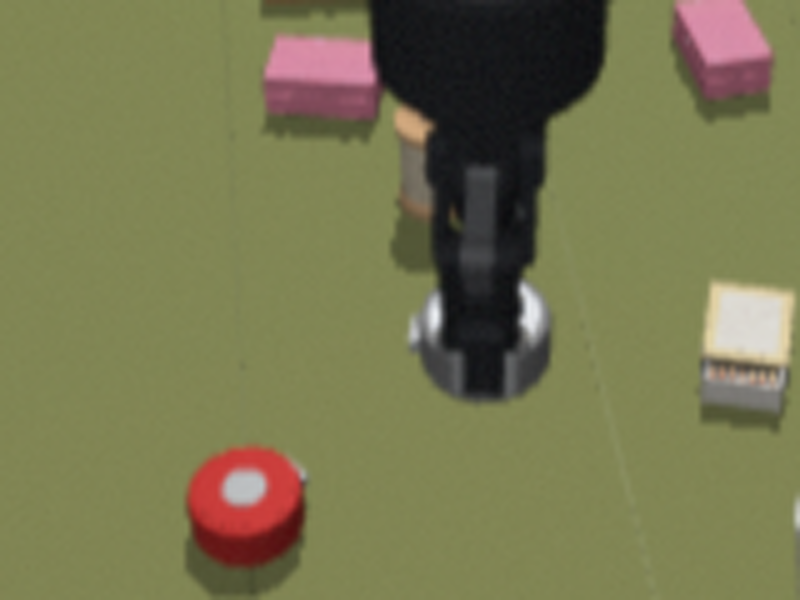

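```bash
python3 -m handwheel '[{"linear":[0.002,0.05,0],"roll":-0.01,"jaw":0},{"linear":[0.004,0.11,0],"roll":-0.02,"jaw":0},{"linear":[0.007,0.17,0],"roll":-0.03,"jaw":0},{"linear":[0.01,0.23,0],"roll":-0.04,"jaw":0},{"linear":[0.012,0.285,0],"roll":-0.05,"jaw":0}]'
python3 - <<'E'
from h import *
go([549,316.5,135],1.481)
E
```

```text
time: 15.4
tcp_pos: [491.3, -58.7, 132.9]
orientation: [0.046, 0.999, -0.002, -0.005]
ft_force: [-0.5, -0.3, -0.3]
gripper_width: 45.6
t 15.4 tcp [491.3 -58.7 132.9] yaw 1.479 w 45.6
[array([-0.0288,  0.4736, -0.0055]), 'roll', np.float64(-0.001), 'alt', np.float64(1.5698), 'q6', np.float64(-0.17)]
```

```bash
python3 -m handwheel '[{"linear":[-0.003,0.055,0],"roll":0,"jaw":0},{"linear":[-0.007,0.115,0],"roll":0,"jaw":0},{"linear":[-0.01,0.175,0],"roll":0,"jaw":0},{"linear":[-0.014,0.235,0],"roll":0,"jaw":0},{"linear":[-0.018,0.295,0],"roll":0,"jaw":0}]'
python3 - <<'E'
from h import *
go([549,316.5,135],1.481)
E
```

```text
time: 15.9
tcp_pos: [527.2, 176.9, 131.8]
orientation: [0.046, 0.999, -0.003, -0.005]
ft_force: [0.8, -0.1, -0.8]
gripper_width: 45.6
t 15.9 tcp [527.2 176.9 131.8] yaw 1.479 w 45.6
[array([-0.0111,  0.1762, -0.0051]), 'roll', np.float64(-0.001), 'alt', np.float64(1.5698), 'q6', np.float64(0.28)]
```

```bash
python3 -m handwheel '[{"linear":[-0.004,0.06,0],"roll":0,"jaw":0},{"linear":[-0.008,0.12,0],"roll":0,"jaw":0},{"linear":[-0.011,0.165,0],"roll":0,"jaw":0},{"linear":[-0.011,0.176,0],"roll":0,"jaw":0},{"linear":[-0.011,0.176,0],"roll":0,"jaw":0}]'
python3 - <<'E'
from h import *
d,T,s=wrist()
crop(d,0,0,512,384,1.5,"pics/w10.png")
th=-0.0896;c=np.array([549,316.5]);x=np.array([np.cos(th),np.sin(th)]);y=np.array([-x[1],x[0]])
for a,b in [(36,0),(0,-36),(-36,0),(0,36)]:
    print(np.array(proj(d,T,np.r_[c+a*x+b*y,18]))*1.5)
e=get_image("top"); crop(e,80,120,220,240,5,"pics/t10.png")
e=get_image("side"); crop(e,160,80,320,200,5,"pics/s10.png")
go([549,316.5,20],1.481)
E
```

```text
time: 16.4
tcp_pos: [548.4, 317.4, 130.6]
orientation: [0.045, 0.999, -0.003, -0.005]
ft_force: [-0.0, -0.0, -1.2]
gripper_width: 45.4
[376.76306138 342.36818129]
[307.73113424 277.96244583]
[376.69531661 208.86596418]
[445.81538695 278.11647938]
t 16.55 tcp [548.5 314.8 130.8] yaw 1.478 w 45.7
[array([-0.0018,  0.0031,  0.1385]), 'roll', np.float64(-0.0017), 'alt', np.float64(1.5691), 'q6', np.float64(0.5)]
```

View pics/w10.png

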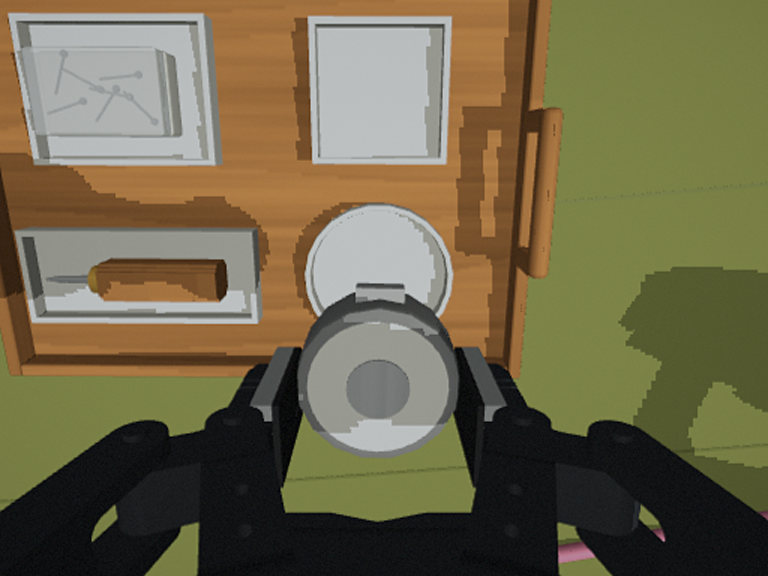

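View pics/s10.png

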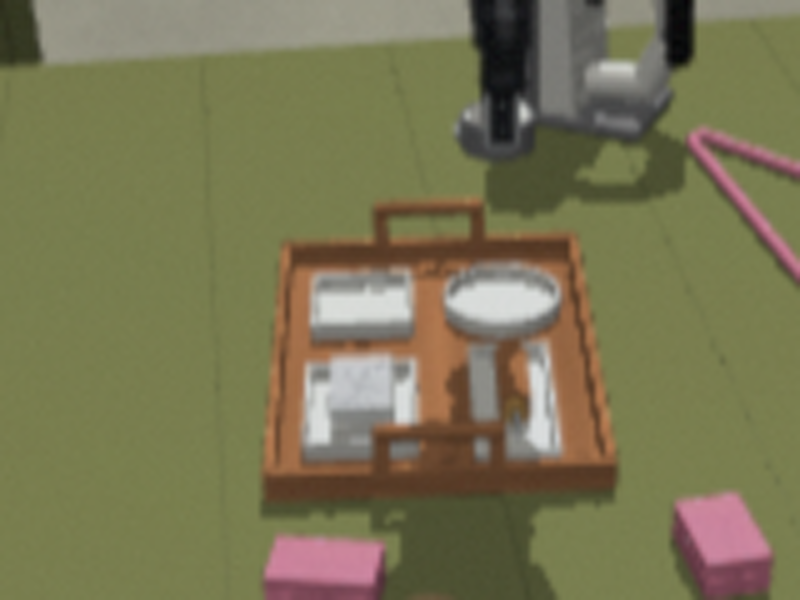

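```bash
python3 -m handwheel '[{"linear":[-0.001,0.001,0.04],"roll":0,"jaw":0},{"linear":[-0.001,0.002,0.08],"roll":0,"jaw":0},{"linear":[-0.001,0.002,0.115],"roll":0,"jaw":0},{"linear":[-0.001,0.002,0.135],"roll":0,"jaw":0},{"linear":[-0.001,0.002,0.139],"roll":0,"jaw":0}]'
python3 - <<'E'
from h import *
go([549,316.5,19],1.481)
print(state()["ft_force"])
E
```

```text
time: 17.05
tcp_pos: [546.8, 313.1, 17.6]
orientation: [0.048, 0.999, -0.004, -0.007]
ft_force: [0.3, -0.7, -0.3]
gripper_width: 45.6
t 17.05 tcp [546.8 313.1  17.6] yaw 1.475 w 45.6
[array([-0.0023,  0.0045, -0.0018]), 'roll', np.float64(-0.0029), 'alt', np.float64(1.5679), 'q6', np.float64(0.5)]
[ 0.26285288 -0.74600185 -0.31446538]
```

```bash
python3 -m handwheel '[{"linear":[-0.002,0.003,0],"roll":0,"jaw":0},{"linear":[-0.002,0.003,0],"roll":0,"jaw":0},{"linear":[-0.002,0.003,0],"roll":0,"jaw":0.7},{"linear":[-0.002,0.003,-0.002],"roll":0,"jaw":0.7},{"linear":[-0.002,0.003,-0.015],"roll":0,"jaw":0.7}]'; python3 -m handwheel '[{"linear":[0,0,-0.04],"roll":0,"jaw":0.7},{"linear":[0,0,-0.08],"roll":0,"jaw":0.7},{"linear":[0,0,-0.12],"roll":0,"jaw":0.7},{"linear":[0,0,-0.13],"roll":0,"jaw":0.7},{"linear":[0,0,-0.13],"roll":0,"jaw":0.7}]'
python3 - <<'E'
from h import *
d,T,s=wrist();np.savez("w11.npz",T=T)
crop(d,0,0,512,384,1.5,"pics/w11.png"); print(tcpT(s)[:3,2])
go([461,-53.8,150],0.6)
E
```

```text
time: 17.55
tcp_pos: [548.1, 315.2, 29.5]
orientation: [0.048, 0.999, -0.004, -0.008]
ft_force: [-0.2, -0.6, 0.1]
gripper_width: 60.2
time: 18.05
tcp_pos: [551.1, 316.7, 136.0]
orientation: [0.048, 0.999, -0.003, -0.006]
ft_force: [-0.7, -0.4, -0.7]
gripper_width: 59.9
[-0.01186468 -0.00624453 -0.99991011]
t 18.1 tcp [550.  316.2 134.1] yaw 1.475 w 59.9
[array([ 0.0669, -0.4711, -0.0148]), 'roll', np.float64(0.4377), 'alt', np.float64(-1.1331), 'q6', np.float64(0.5)]
```

View pics/w11.png

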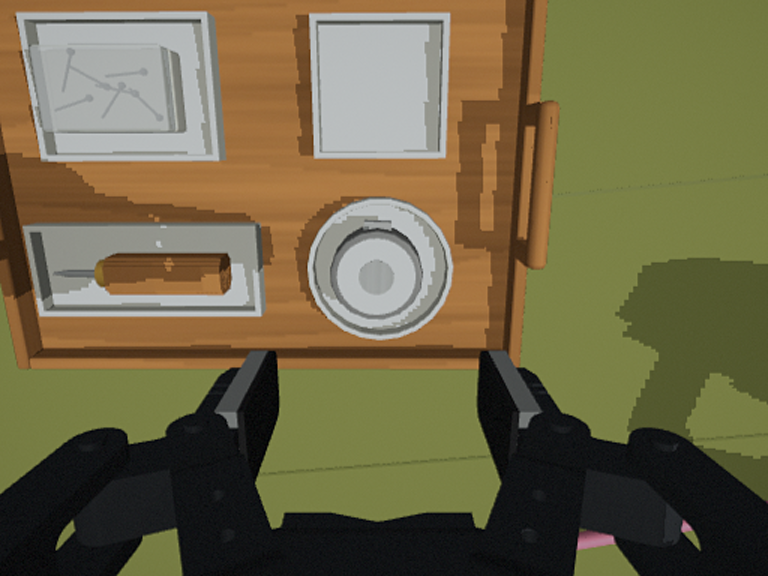

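Run:
```python
from h import *
d,T,s=wrist()
f=lambda c,z: plane(d,T,((c[0]+.5)/1.5-.5,(c[1]+.5)/1.5-.5),z)
print(f((376,277),32),f((380,268),18),f((134,273),19))
go([461,-53.8,150],1.3)
```

```text
[546.68066371 314.89475425  32.        ] [545.65256601 316.95345308  18.        ] [535.96063165 187.62129093  19.        ]
t 18.15 tcp [549.2 315.8 132.9] yaw 1.475 w 60.1
[array([ 0.066 , -0.4706, -0.0157]), 'roll', np.float64(0.0877), 'alt', np.float64(-1.4831), 'q6', np.float64(0.5)]
```

```bash
python3 -m handwheel '[{"linear":[0.006,-0.055,-0.01],"roll":0,"jaw":0.7},{"linear":[0.014,-0.115,-0.015],"roll":0,"jaw":0.7},{"linear":[0.022,-0.175,-0.015],"roll":0,"jaw":0.7},{"linear":[0.031,-0.235,-0.015],"roll":0,"jaw":0.7},{"linear":[0.039,-0.295,-0.015],"roll":0,"jaw":0.7}]'
python3 - <<'E'
from h import *
go([461,-53.8,150],1.475)
E
```

```text
time: 18.65
tcp_pos: [493.7, 82.4, 146.0]
orientation: [0.047, 0.999, -0.005, -0.01]
ft_force: [1.7, -0.5, 0.5]
gripper_width: 59.8
t 18.65 tcp [493.7  82.4 146. ] yaw 1.476 w 59.8
[array([ 0.0246, -0.1733, -0.0027]), 'roll', np.float64(0.0005), 'alt', np.float64(-1.5703), 'q6', np.float64(0.12)]
```

```bash
python3 -m handwheel '[{"linear":[0.008,-0.06,0],"roll":0,"jaw":0.7},{"linear":[0.017,-0.12,0],"roll":0,"jaw":0.7},{"linear":[0.024,-0.165,0],"roll":0,"jaw":0.7},{"linear":[0.0245,-0.173,0],"roll":0,"jaw":0.7},{"linear":[0.0245,-0.173,0],"roll":0,"jaw":0.7}]'
python3 - <<'E'
from h import *
d,T,s=wrist();np.savez("w12.npz",T=T)
crop(d,0,0,512,384,1.5,"pics/w12.png"); print(tcpT(s)[:3,2])
print(np.array(proj(d,T,(461,-53.8,52)))*1.5,np.array(proj(d,T,(461,-53.8,0)))*1.5)
go([461,-53.8,26],1.475)
E
```

```text
time: 19.15
tcp_pos: [460.0, -54.2, 146.7]
orientation: [0.049, 0.999, -0.004, -0.011]
ft_force: [-0.3, -0.5, -0.3]
gripper_width: 59.9
[-0.0223336  -0.00762084 -0.99972153]
[379.99263889 290.1896504 ] [380.32310219 266.08150766]
t 19.2 tcp [460.5 -53.2 146.9] yaw 1.475 w 60.0
[array([-0.0039,  0.0008,  0.151 ]), 'roll', np.float64(0.0001), 'alt', np.float64(-1.5707), 'q6', np.float64(-0.17)]
```

View pics/w12.png

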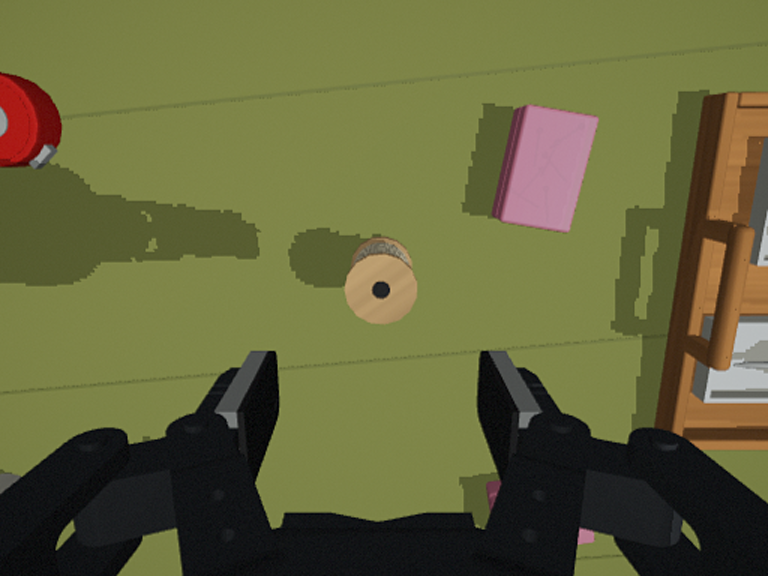

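```bash
python3 -m handwheel '[{"linear":[-0.001,0,0.045],"roll":0,"jaw":0.7},{"linear":[-0.002,0,0.09],"roll":0,"jaw":0.7},{"linear":[-0.003,0,0.125],"roll":0,"jaw":0.7},{"linear":[-0.0035,0,0.145],"roll":0,"jaw":0.7},{"linear":[-0.0035,0,0.1465],"roll":0,"jaw":0.7}]'
python3 - <<'E'
from h import *
go([461,-53.8,28],1.475)
E
```

```text
time: 19.7
tcp_pos: [458.7, -52.1, 27.2]
orientation: [0.046, 0.999, -0.003, -0.013]
ft_force: [-0.7, 0.6, -0.0]
gripper_width: 59.7
t 19.7 tcp [458.7 -52.1  27.2] yaw 1.478 w 59.7
[array([-0.0031, -0.0018, -0.0011]), 'roll', np.float64(0.0015), 'alt', np.float64(-1.5693), 'q6', np.float64(-0.17)]
```

```bash
python3 -m handwheel '[{"linear":[-0.0025,-0.001,-0.001],"roll":0,"jaw":0.7},{"linear":[-0.0025,-0.001,-0.001],"roll":0,"jaw":0.0},{"linear":[-0.0025,-0.001,-0.001],"roll":0,"jaw":0.0},{"linear":[-0.0025,-0.001,-0.001],"roll":0,"jaw":0.0},{"linear":[-0.0025,-0.001,-0.001],"roll":0,"jaw":0.0}]'
python3 - <<'E'
from h import *
s=state();print(s["tcp_pos"],s["gripper_width"],s["ft_force"])
d=get_image("side"); crop(d,200,150,300,250,6,"pics/s13.png")
E
```

```text
time: 20.2
tcp_pos: [461.7, -53.1, 29.1]
orientation: [0.046, 0.999, -0.003, -0.012]
ft_force: [-0.5, 1.6, 6.8]
gripper_width: 32.9
[461.68510756 -53.10686757  29.06085087] 32.86414657168379 [-0.48271891  1.57148271  6.77977797]
```

View pics/s13.png

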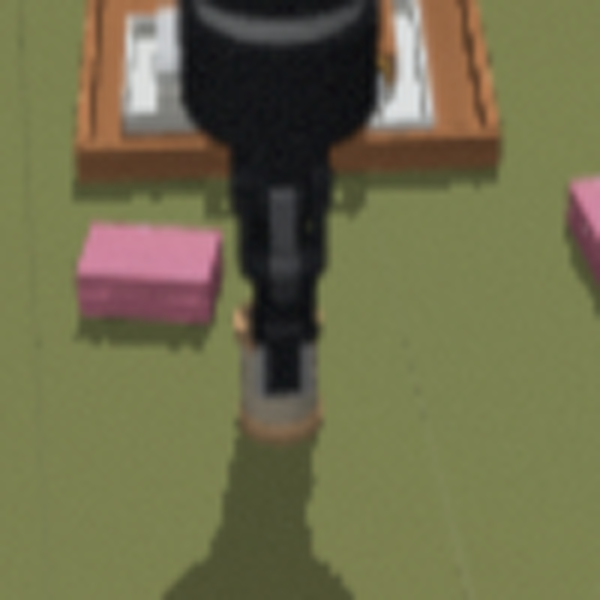

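```bash
python3 -m handwheel '[{"linear":[0,0,-0.01],"roll":0,"jaw":0.0},{"linear":[0,0,-0.025],"roll":0,"jaw":0.0},{"linear":[0,0,-0.05],"roll":0,"jaw":0.0},{"linear":[0,0,-0.09],"roll":0,"jaw":0.0},{"linear":[0,0,-0.13],"roll":0,"jaw":0.0}]'
python3 - <<'E'
from h import *
d,T,s=wrist();crop(d,0,0,512,384,1.5,"pics/w14.png")
d=get_image("side"); crop(d,200,110,300,250,5,"pics/s14.png")
go([457.4,324.7,155],1.481)
E
```

```text
time: 20.75
tcp_pos: [463.6, -52.5, 134.4]
orientation: [0.047, 0.999, -0.003, -0.012]
ft_force: [0.9, -0.6, 0.2]
gripper_width: 32.7
t 20.85 tcp [467.2 -53.5 137.5] yaw 1.478 w 32.9
[array([ 0.0566,  0.4693, -0.0254]), 'roll', np.float64(-0.0017), 'alt', np.float64(1.5691), 'q6', np.float64(-0.17)]
```

View pics/w14.png

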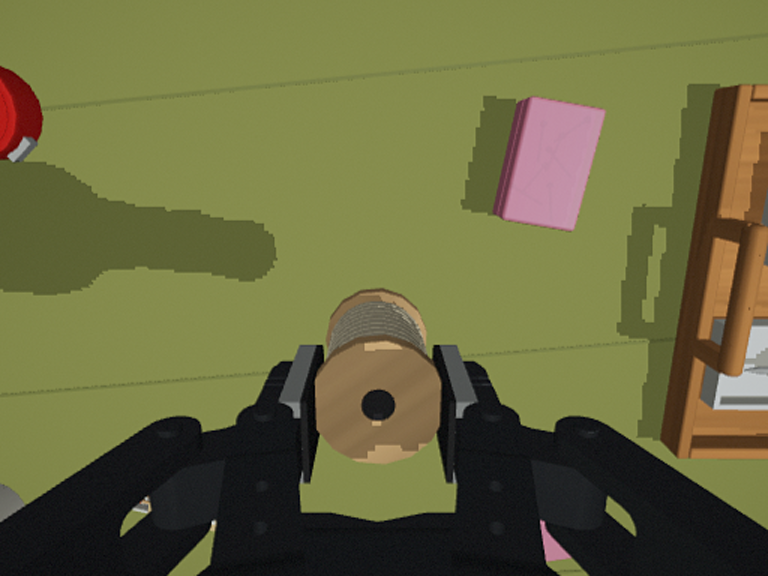

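View pics/s14.png

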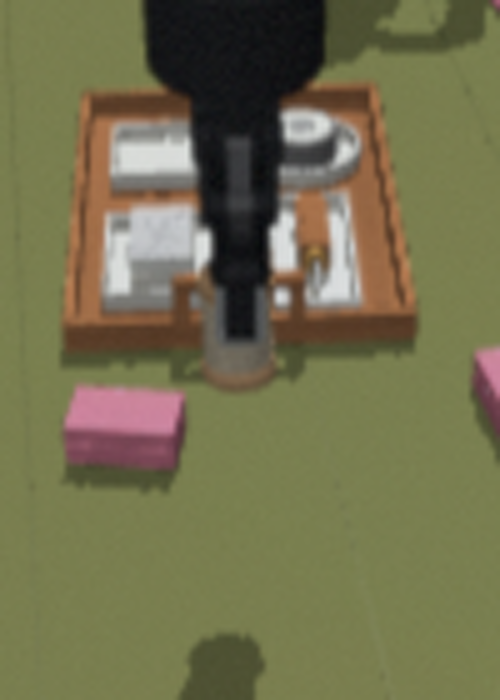

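```bash
python3 -m handwheel '[{"linear":[0.006,0.05,-0.01],"roll":0,"jaw":0},{"linear":[0.013,0.11,-0.015],"roll":0,"jaw":0},{"linear":[0.02,0.17,-0.015],"roll":0,"jaw":0},{"linear":[0.028,0.23,-0.015],"roll":0,"jaw":0},{"linear":[0.035,0.29,-0.015],"roll":0,"jaw":0}]'
python3 - <<'E'
from h import *
go([457.4,324.7,150],1.481)
E
```

```text
time: 21.35
tcp_pos: [460.5, 181.8, 147.8]
orientation: [0.047, 0.999, -0.004, -0.008]
ft_force: [1.0, 0.3, -0.6]
gripper_width: 32.9
t 21.35 tcp [460.5 181.8 147.8] yaw 1.477 w 32.9
[array([ 0.0206,  0.1774, -0.0042]), 'roll', np.float64(-0.002), 'alt', np.float64(1.5688), 'q6', np.float64(0.32)]
```

```bash
python3 -m handwheel '[{"linear":[0.006,0.055,0],"roll":0,"jaw":0},{"linear":[0.012,0.11,0],"roll":0,"jaw":0},{"linear":[0.019,0.16,0],"roll":0,"jaw":0},{"linear":[0.0205,0.177,0],"roll":0,"jaw":0},{"linear":[0.0205,0.177,0],"roll":0,"jaw":0}]'
python3 - <<'E'
from h import *
d,T,s=wrist();crop(d,0,0,512,384,1.5,"pics/w15.png")
th=-0.0896;c=np.array([457.4,324.7]);x=np.array([np.cos(th),np.sin(th)]);y=np.array([-x[1],x[0]])
for a,b in [(-30,-30),(-30,30),(30,-30),(30,30)]: print(np.array(proj(d,T,np.r_[c+a*x+b*y,18]))*1.5)
d=get_image("side"); crop(d,160,80,320,200,5,"pics/s15.png")
print(tcpT(s)[:3,2])
go([457.4,324.7,39],1.481)
E
```

```text
time: 21.85
tcp_pos: [456.9, 325.7, 146.2]
orientation: [0.045, 0.999, -0.005, -0.008]
ft_force: [0.0, 0.6, -1.3]
gripper_width: 33.2
[321.80274197 217.65378001]
[433.71337409 217.6317086 ]
[324.97482206 323.19391457]
[430.8036634  323.36885355]
[-0.01700694 -0.00845846 -0.99981959]
t 21.95 tcp [457.  323.3 146.2] yaw 1.477 w 32.9
[array([-0.0026,  0.0032,  0.134 ]), 'roll', np.float64(-0.0021), 'alt', np.float64(1.5687), 'q6', np.float64(0.58)]
```

View pics/w15.png

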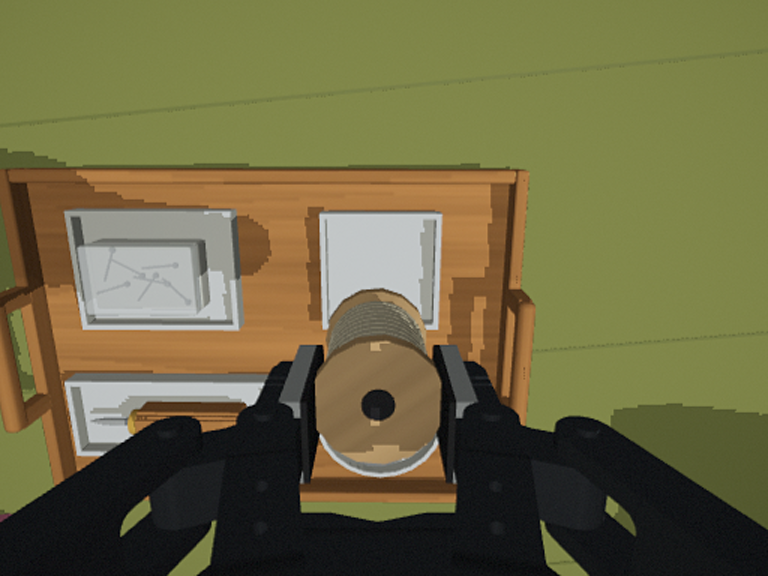

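View pics/s15.png

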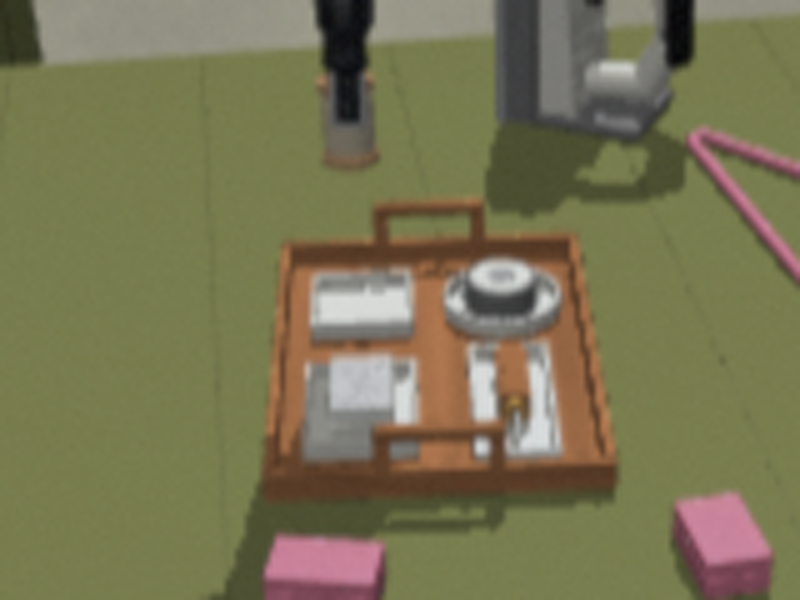

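```bash
python3 -m handwheel '[{"linear":[-0.001,0.002,0.04],"roll":0,"jaw":0},{"linear":[-0.001,0.003,0.08],"roll":0,"jaw":0},{"linear":[-0.002,0.003,0.115],"roll":0,"jaw":0},{"linear":[-0.002,0.003,0.13],"roll":0,"jaw":0},{"linear":[-0.002,0.003,0.133],"roll":0,"jaw":0}]'
python3 - <<'E'
from h import *
go([457.4,324.7,39],1.481)
print(state()["ft_force"])
E
```

```text
time: 22.45
tcp_pos: [456.1, 322.5, 38.6]
orientation: [0.048, 0.999, -0.006, -0.01]
ft_force: [0.2, 0.1, 0.0]
gripper_width: 33.1
t 22.45 tcp [456.1 322.5  38.6] yaw 1.475 w 33.1
[array([-0.0014,  0.0029, -0.0006]), 'roll', np.float64(-0.0031), 'alt', np.float64(1.5677), 'q6', np.float64(0.58)]
[0.22680657 0.14083275 0.0198445 ]
```

```bash
python3 -m handwheel '[{"linear":[-0.001,0.0015,0],"roll":0,"jaw":0},{"linear":[-0.001,0.0015,0],"roll":0,"jaw":0},{"linear":[-0.001,0.0015,0],"roll":0,"jaw":0},{"linear":[-0.001,0.0015,0],"roll":0,"jaw":0},{"linear":[-0.001,0.0015,0],"roll":0,"jaw":0}]'
python3 - <<'E'
from h import *
go([457.4,324.7,38.2],1.481)
print(state()["ft_force"])
E
```

```text
time: 22.95
tcp_pos: [457.3, 323.9, 39.2]
orientation: [0.048, 0.999, -0.006, -0.009]
ft_force: [0.2, -0.2, -1.1]
gripper_width: 32.9
t 22.95 tcp [457.3 323.9  39.2] yaw 1.475 w 32.9
[array([-0.    ,  0.001 ,  0.0012]), 'roll', np.float64(-0.003), 'alt', np.float64(1.5678), 'q6', np.float64(0.58)]
[ 0.21091562 -0.23536707 -1.09299216]
```

Settled about 1 mm above the floor; lower 1 mm and open.

```bash
python3 -m handwheel '[{"linear":[0,0,0.001],"roll":0,"jaw":0},{"linear":[0,0,0.001],"roll":0,"jaw":0},{"linear":[0,0,0.001],"roll":0,"jaw":0.65},{"linear":[0,0,0.001],"roll":0,"jaw":0.65},{"linear":[0,0,0.001],"roll":0,"jaw":0.65}]'; python3 -m handwheel '[{"linear":[0,0,-0.01],"roll":0,"jaw":0.65},{"linear":[0,0,-0.04],"roll":0,"jaw":0.65},{"linear":[0,0,-0.08],"roll":0,"jaw":0.65},{"linear":[0,0,-0.12],"roll":0,"jaw":0.65},{"linear":[0,0,-0.14],"roll":0,"jaw":0.65}]';python3 -m handwheel '[{"linear":[0.03,0,-0.02],"roll":0,"jaw":0.65},{"linear":[0.06,0,-0.04],"roll":0,"jaw":0.65},{"linear":[0.08,0,-0.06],"roll":0,"jaw":0.65},{"linear":[0.1,0,-0.06],"roll":0,"jaw":0.65},{"linear":[0.1,0,-0.06],"roll":0,"jaw":0.65}]'
python3 - <<'E'
from h import *
d,T,s=wrist();crop(d,0,0,512,384,1.5,"pics/w16.png");np.savez("w16.npz",T=T)
e=get_image("side"); crop(e,160,80,320,200,5,"pics/s16.png")
f=get_image("top"); crop(f,80,120,220,240,5,"pics/t16.png"); crop(f,200,130,420,300,3.6,"pics/t17.png")
print(s["tcp_pos"])
E
```

```text
time: 23.45
tcp_pos: [457.3, 323.9, 38.4]
orientation: [0.048, 0.999, -0.006, -0.009]
ft_force: [-0.8, -0.9, 0.3]
gripper_width: 55.4
time: 23.95
tcp_pos: [460.9, 325.9, 153.9]
orientation: [0.048, 0.999, -0.005, -0.008]
ft_force: [0.4, 0.4, 0.2]
gripper_width: 55.5
time: 24.45
tcp_pos: [380.3, 334.1, 203.4]
orientation: [0.047, 0.999, -0.005, -0.008]
ft_force: [0.1, 0.4, 0.9]
gripper_width: 55.2
[380.32817432 334.0636155  203.3858949 ]
```

View pics/w16.png

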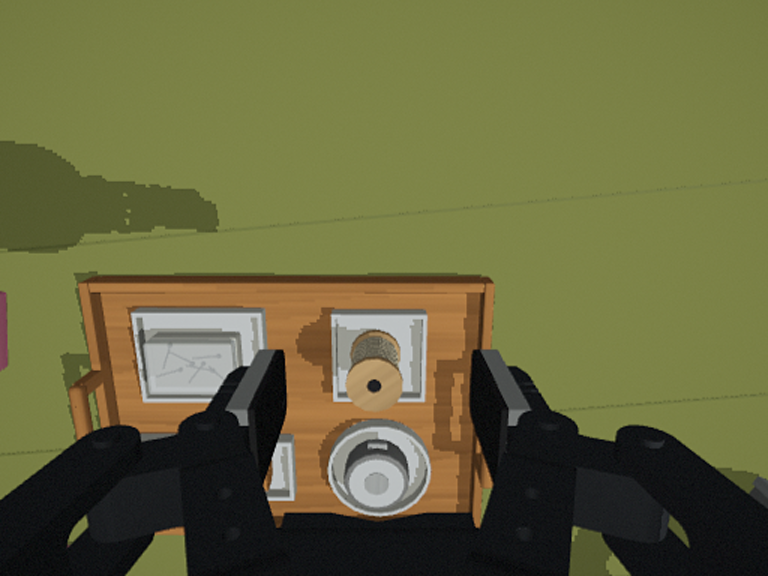

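View pics/s16.png

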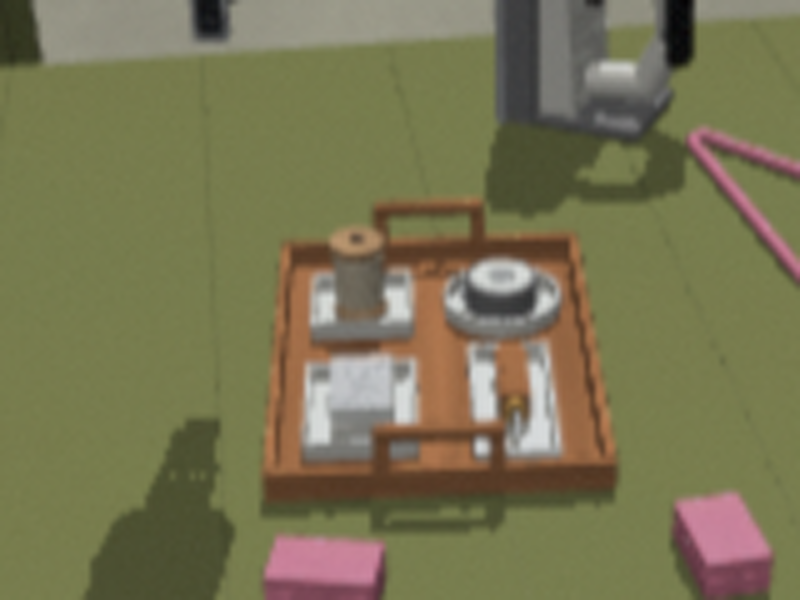

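View pics/t16.png

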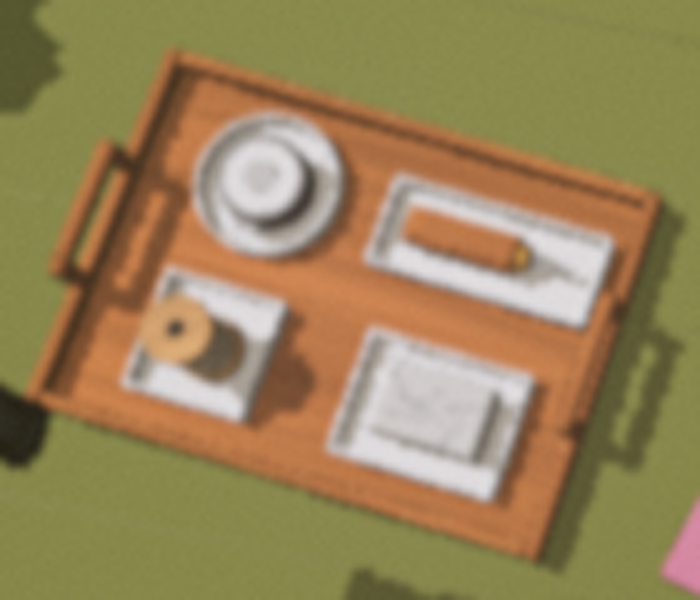

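View pics/t17.png

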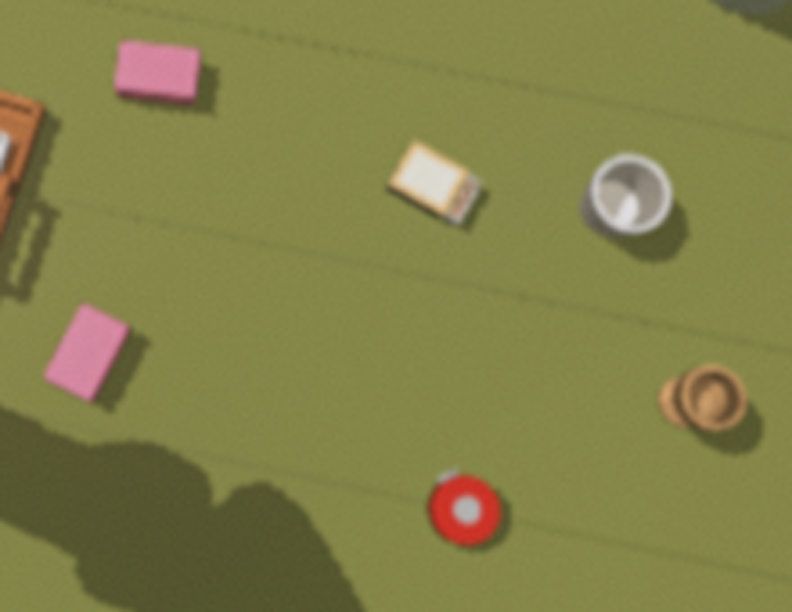

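Run:
```python
from h import *
t=get_image("top");s=get_image("side")
A=lambda c:((c[0]+.5)/5-.5+80,(c[1]+.5)/5-.5+120)
B=lambda c:((c[0]+.5)/5-.5+160,(c[1]+.5)/5-.5+80)
th=-0.0896
Rm=np.array([[np.cos(th),-np.sin(th)],[np.sin(th),np.cos(th)]])
for n,a,b,c in [("reel",(176,327),(358,239),(457.4,324.7)),("tape",(264,176),(500,275),(549,316.5)),("pin",(440,405),(361,382),(446.1,199.2)),("awl collar",(519,255),(515,405),(537.7,191)),("awl tail",(408,226),(512,350),(537.7,191))]:
    p,e=tri(ray(t,t["T"],A(a)),ray(s,s["T"],B(b))); print(n,np.round(p,1),round(e,1),"rel",np.round(Rm.T@(p[:2]-c),1))
```

```text
reel [457.7 323.6  61.1] 0.2 rel [ 0.4 -1.1]
tape [548.9 313.7  32.3] 1.7 rel [ 0.2 -2.7]
pin [448.2 191.   36.7] 2.9 rel [ 2.8 -8. ]
awl collar [537.4 174.7  21.5] 1.4 rel [  1.1 -16.3]
awl tail [542.8 236.1  21.7] 2.9 rel [ 1.1 45.4]
```

Run:
```python
from h import *
t=get_image("top");s=get_image("side")
A=lambda c:((c[0]+.5)/5-.5+80,(c[1]+.5)/5-.5+120)
B=lambda c:((c[0]+.5)/5-.5+160,(c[1]+.5)/5-.5+80)
print(plane(t,t["T"],A((436,406)),34),plane(s,s["T"],B((361,382)),34))
crop(t,140,175,200,230,12,"pics/t18.png")
```

```text
[449.04456208 193.69398038  34.        ] [446.94723765 194.90318018  34.        ]
```

View pics/t18.png

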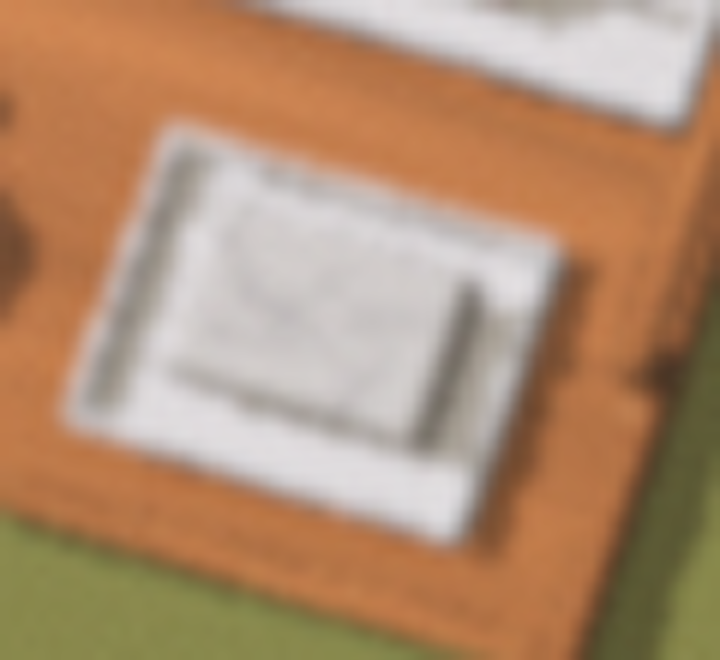

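Run:
```python
from station import *
print(finish_job())
```

```text
the job is handed in; nothing more can be done
None
```

I put all four sewing things in their own inserts and handed the job in at about 25 s of the 106 s allowed. No grasp had to be repeated, and the arm had backed off clear of the tray.

The last pictures showed each thing lying inside its insert. Offsets below are from the insert's centre, against the 15 mm limit:

| Item | Offset from centre | Height check |
|---|---|---|
| Reel, upright | about 1 mm | top at 61.1 mm (61 expected) |
| Tape, flat | about 3 mm | button at 32.3 mm (face expected at 31) |
| Awl, lying along the trough | within about 1 mm across the trough, 1–4 mm along it | handle level: both ends about 21.5 mm |
| Pin box, flat | see below | top at 34 mm expected (see below) |

**Pin box readings disagreed:** the wrist camera put it about 1 mm off centre, while the top and side views put it 4–5 mm off along the dish. A hand-picked two-view point gave 8 mm and a top 2.7 mm too high, but its rays missed each other by 2.9 mm. All are inside the limit, and the box looked flat and fully down.

**Look-alikes:** in the last top view the egg cup, matchbox, white cup, red tape and both pink boxes were in the same pixel positions as in the first one.

**Gripper:** opening readings during grasps were about 2–3 mm below the stated sizes. The tool leaned up to about 0.02 rad as the moves added up, which did not affect the placing.

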